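# Fetch the solenoid valve from behind the cans and set it on the test stand

## Robot

A 7-joint arm with a two-finger parallel gripper is mounted at the origin on the work surface. World frame = base frame: x ahead of the robot, y to its left, z up, the work surface at z = 0. Lengths are in m, angles in rad, forces in N, time in s.
With the tool pointing down it reaches from about 0.4 to 0.85 m from the base axis. Payload 10.4 kg.
Tool frame: the origin (TCP) lies between the finger pads; the fingertips stand manip.tcp_to_tips ahead of it and the grasp point (between the pads) lies 2 mm behind it (manip.tcp_to_tips is the distance from the TCP to the fingertips, in m); y points along the fingers, z is the direction in which the jaws open and shut, and the axes are right-handed (so a half turn about y gives the same grasp; the last joint's range is limited). The gripper opens to 85 mm and grips with 20 to 120 N. Pads are 22 mm wide; open, the fingers measure 114 mm over their backs; the gripper's body (76 mm by 85 mm) begins 54 mm behind the grasp point. The pads swing forward as they close: fully open they stand 13 mm farther back than shut.
Start: joints at [-1.283, 0.332, -0.065, 1.46, 0.022, 1.35, -0.088], TCP at [0.191, 0.595, 0.248] pointing down, gripper open.
Joint ranges: [-2.6, 2.6], [-0.5, 2.12], [-1.47, 1.34], [0.16, 2.42], [-1.27, 4.41], [0.06, 2.06], [-2.6, 2.6]. Speed limits (rad/s): [2.22, 2.22, 2.79, 2.79, 3.14, 3.14, 3.14].

## Interface

Orientations are given as a unit quaternion [x, y, z, w].
In Python, from workcell import manip gives the robot as it stands. The module is installed in compiled form; this text tells all that it offers.
- The arm moves only by the tool move_arm, never from a script. Its argument "increments" is a list of rows, each an object with "offset": the shift along the tool's x, y, z in m, a list of three; "yaw": the turn about the tool's y in degrees; "jaw": the closure in counts, from 0 (fully open) to 255 (shut). In form: [{"offset": [tx, ty, tz], "yaw": yaw, "jaw": jaw}, ...]. A call has 1 to 10 rows; each row is the pose to reach, as a shift and turn from the pose measured when the call began, along the tool's axes at that moment; what a row does not reach only later rows make up. A row lasts 1/12 s, in which the tool goes at most 41.7 mm and 7.16 degrees, less where a joint would pass 70% of its speed; a pose out of reach is approached as far as the arm can. A call with a gripper value outside its range is refused whole. The fingers move at their own pace and stop on an object; "squeeze" is the grip in N (left out, the last holds). Time passes only in rows, so rows that repeat a pose let the fingers close. It gives the time, the measured TCP pose, the force and the opening at its end, in the units of the state.
- manip.get_obs(): the state, without advancing time (a new reading comes with each control period).
- manip.camera(name): name is "scene" or "top" or "wrist"; returns a dict with "pixels" (480x640x3 uint8, red, green, blue), "depth" (480x640 float32, m along the optical axis (not along the pixel's ray), 0 where there is no reading), "intrinsics" (3x3 intrinsics, pixels), "R" (3x3) and "t" (3): a world point X has camera coordinates R X + t; the wrist camera has in their place "mount" (4x4, takes a point from camera to tool coordinates, whose origin is the TCP and whose axes are the tool frame's). Camera axes: x right, y down, z forward; pixel columns grow to the right and rows downward; lengths in m; the calibration is good to about 2 mm. A picture is of the moment at which its call begins: read the wrist's pose just before it.
- manip.hand_in(): hands the job in, once; it reports no verdict.
Trained networks look in a picture, given as the dict that the camera call returned (one of the last four; its "shot" number tells which), for a name from the list of things; names that differ only in an ending like _2 or _b are one class to them, and where a whole thing is asked for, a point or a joint stands for the part that bears it (a point fixed in the world has none). Each returns a list of dicts, best first, with "confidence" (0 to 1); they miss things now and then, are a little off and sometimes report something else, mostly with a low value. They report only what shows in the picture. A call takes as long as a camera call. They do not tell look-alikes from the thing itself.
- manip.recognise(picture, query): "bbox" ([left, top, right, bottom] in pixels, round what is visible of it).
- manip.spot_point(picture, query): "centre" ([column, row] in pixels: a listed point, or the origin of a listed thing).
The state is a dict: "clock": time; "joint_pos": joint angles; "joint_velocities": joint speeds; "tau": joint torques, N m; "position": TCP position; "ee_rot": TCP orientation; "ft_force": force on the tool from outside, world axes, zero at the start; "torque": the same for the moment, N m; "grip_width": opening from 0.0 (shut) to 1.0 (fully open).
Only numpy, scipy, OpenCV 4.12 (cv2) and the standard library are available. Lean on these libraries where they do the work, as an engineer would, in place of code of your own. Each camera call takes 0.05 s, during which the arm holds its last target. There are 200 camera calls.

## Task

The solenoid valve to be tested lies in the middle bay of the steel caddy, hemmed in by the spray can, the oil bottle and the sealant tin. Move those three onto the rubber mat, and once all three stand there, stand the valve on the seal pad of the green test stand, centred and lengthwise between the two nozzles. Then put the can, the bottle and the tin back, each in the very pocket it came from, keeping them upright all along and leaving the tape roll alone.

Things in the scene. Friction and masses are not known exactly. Their poses are not given: they have to be found in the camera images.
- spray_center (a point): Centre (half-way up, 55 mm above its foot, on its axis) of the loose aerosol spray can: round, 50 mm diameter, aluminium with a white band; white round cap, 46 mm diameter, from 68 to 110 mm above the foot (the top). Stands upright in a caddy pocket, z up. Lift it by the cap. 0.14 kg.
- oil_center (a point): Centre (half-way up, 53 mm above its foot) of the loose oil bottle: flat-sided grey plastic body 50 mm (x) by 36 mm (y) by 66 mm high with a pale label, tapering neck, black round cap 30 mm diameter from 76 to 106 mm above the foot (the top). Stands upright in a caddy pocket, z up. Lift it by the cap. 0.12 kg.
- tin_center (a point): Centre (half-way up, 51 mm above its foot, on its axis) of the loose sealant tin: round steel body 52 mm diameter, 70 mm high, with a pale label; narrower dark steel screw cap, 36 mm diameter, from 70 to 102 mm above the foot (the top). Stands upright in a caddy pocket, z up. Lift it by the cap. 0.18 kg.
- valve_center (a point): Centre (half-way up, 32 mm above its underside) of the loose solenoid valve, in the caddy's middle bay: 90 mm long (its x, along the caddy's y), 40 mm wide (y), 64 mm high, z up. Brass body with round end ports up to 30 mm; above it a black coil 46 x 40 mm, 32 to 59 mm up; grey plug on the coil's +x side reaching x = 56 mm. Take it across its 40 mm width. 0.35 kg.
- tape_center (a point): Centre of a low white tape roll (52 mm diameter, 20 mm high, lying flat) in the fourth pocket of the caddy; to be left alone.
- caddy: Grey steel caddy, fixed; 204 mm (x, away from the robot) by 148 mm (y); origin at the centre of its underside. Floor 3 mm thick, outer walls 25 mm high, dividers 12 mm. Pockets 68 by 70 mm inside, centred at x = -65 (front) and +65 mm (back), y = -36 and +36 mm; middle bay 58 (x) by 142 mm (y) at the origin. Can, bottle, tin and tape roll stand one to a pocket; which is where varies.
- mat: Black ribbed rubber mat, fixed flat on the bench, 170 mm along its x by 260 mm along its y, 4 mm thick; origin at the centre of its underside.
- stand_seat (a point): Centre of the top of the black rubber seal pad, 96 (x) by 52 mm (y), on the fixed green test stand, 54 mm above the bench; x along the pad from nozzle to nozzle, z up. Nozzle faces at x = -63 and +63 mm, their axis 15 mm above the pad; end plates at x = 101 to 119 mm either side, 110 mm above the bench; on the -x one a 54 mm gauge, dial up, to 142 mm, on the +x one a red handwheel to 140 mm.
Things that resemble listed ones, but are neither listed nor needed, are in the scene too. Leave any orange or turquoise look-alike of the part that bears spray_center alone.

How it is judged:
On the way, in this order (a step that is already met when the one before it is completed fails the run):
1. the spray can, the oil bottle and the tin all stand upright on the rubber mat (x of spray_center in the frame of mat between -0.085 and 0.085 m and y of spray_center in the frame of mat between -0.13 and 0.13 m and z of spray_center in the frame of mat below 0.065 m and angle between each of spray_center, oil_center, tin_center's own z axis and vertical below 0.15 rad and x of oil_center in the frame of mat between -0.085 and 0.085 m and y of oil_center in the frame of mat between -0.13 and 0.13 m and z of oil_center in the frame of mat below 0.063 m and x of tin_center in the frame of mat between -0.085 and 0.085 m and y of tin_center in the frame of mat between -0.13 and 0.13 m and z of tin_center in the frame of mat below 0.061 m), for 0.2 s.
2. the valve stands on the seal pad, centred and lengthwise between the nozzles (x of valve_center in the frame of stand_seat between -0.013 and 0.013 m and y of valve_center in the frame of stand_seat between -0.012 and 0.012 m and z of valve_center in the frame of stand_seat below 0.037 m and angle between valve_center's own z axis and vertical below 0.1 rad and angle between the x axis of valve_center and the x axis of stand_seat, either way round below 0.2 rad and linear speed of valve below 0.03 m/s), for 0.2 s.
At the end, for the whole second after the job is handed in: The valve stands upright on the seal pad, its centre within 13 mm of the pad's centre along the pad and 12 mm across it, its length within 0.2 rad of the pad's length (either way round); the can, the bottle and the tin stand upright within 24 mm of where each stood at the start; all at rest (x of valve_center in the frame of stand_seat between -0.013 and 0.013 m and y of valve_center in the frame of stand_seat between -0.012 and 0.012 m and z of valve_center in the frame of stand_seat below 0.037 m and angle between each of valve_center, spray_center, oil_center, tin_center's own z axis and vertical below 0.1 rad and angle between the x axis of valve_center and the x axis of stand_seat, either way round below 0.2 rad and distance of each of spray_center, oil_center, tin_center from where it was at the start of the episode below 0.024 m and linear speed of each of spray, oil, tin, valve below 0.02 m/s); the robot touches nothing.
It fails at once if the spray can, the oil bottle, the tin or the valve is tipped over (angle between any of spray_center, oil_center, tin_center, valve_center's own z axis and vertical above 1 rad).
It fails at once if the tape roll is moved out of its place (over 20 mm) (distance of tape_center from where it was at the start of the episode above 0.02 m).
It also fails if it takes over 138 s, if anything falls off the work surface, if the arm or the gripper's body presses on something with over 40 N, if the wrist force passes 120 N, or if a joint passes its speed limit or range.

## Working session

There is one attempt and no reset: what is moved stays moved. The work goes in short steps, Python scripts to look and compute and a tool call to move; the robot and the scene stay as the last step left them, time stands still between calls to the robot, and variables do not carry over. Pictures are saved under pics/ and viewed, about 12 in all and at most 16, crops included, and the job is handed in when it is done.

Besides the shell and the picture viewer there is one more tool, called after "Call:" as a command line: name --argument value ..., lists and objects as JSON in quotes. move_arm: Moves the arm, as the interface text tells. Its arguments: {"type":"object","properties":{"increments":{"type":"array","items":{"type":"object","properties":{"offset":{"type":"array","items":{"type":"number"}},"yaw":{"type":"number"},"jaw":{"type":"number"}}}},"squeeze":{"type":"number"}},"required":["increments"]}

```bash
mkdir -p pics; cat > h.py <<'E'
import numpy as np, cv2
from workcell import manip
from scipy.spatial.transform import Rotation as Rn
def snap(n,f=None):
    c=manip.camera(n)
    if f: cv2.imwrite('pics/'+f,cv2.cvtColor(c['pixels'],cv2.COLOR_RGB2BGR))
    return c
def cloud(c):
    v,u=np.mgrid[0:480,0:640]; z=c['depth']; K=c['intrinsics']
    P=np.stack([(u-K[0,2])/K[0,0]*z,(v-K[1,2])/K[1,1]*z,z],-1)
    return (P-c['t'])@c['R']   # R^T (P-t)
def ray(c,px,zw):
    K=c['intrinsics']; d=c['R'].T@np.array([(px[0]-K[0,2])/K[0,0],(px[1]-K[1,2])/K[1,1],1])
    o=-c['R'].T@c['t']; return o+d*(zw-o[2])/d[2]
E
python3 - <<'E'
from h import *
o=manip.get_obs(); print({k:np.round(v,3) for k,v in o.items()}, manip.tcp_to_tips)
print(Rn.from_quat(o['ee_rot']).as_matrix().round(3))
for n in('top','scene'):
    c=snap(n,n+'0.png'); print(n,c['t'],c['intrinsics'][0,0],(-c['R'].T@c['t']).round(3))
    for q in['spray_center','oil_center','tin_center','valve_center','tape_center','caddy','mat','stand_seat']:
        for r in manip.spot_point(c,q)[:4]: 
            u,v=map(int,r['centre']); P=cloud(c)[min(v,479),min(u,639)]
            print(q,round(r['confidence'],2),np.round(r['centre'],1),P.round(3))
E
```

```text
{'clock': np.float64(0.0), 'joint_pos': array([-1.283,  0.333, -0.065,  1.461,  0.022,  1.35 , -0.089]), 'joint_velocities': array([-0.003, -0.001,  0.001,  0.001,  0.001, -0.001,  0.   ]), 'tau': array([ 1.0000e-03, -6.2544e+01,  4.9000e-02, -3.9160e+01,  1.6000e-02,
        1.0000e-02, -0.0000e+00]), 'position': array([0.191, 0.595, 0.247]), 'ee_rot': array([ 0.699, -0.11 ,  0.109, -0.698]), 'ft_force': array([-0.799, -0.288,  0.274]), 'torque': array([ 0.033, -0.052,  0.033]), 'grip_width': np.float64(1.002)} 0.017
[[ 0.952 -0.     0.306]
 [-0.306 -0.001  0.952]
 [ 0.    -1.    -0.001]]
top [-0.02706124  0.54591471  0.935239  ] 465.99042690386347 [ 0.451 -0.029  0.984]
spray_center 0.9 [282.3 160.7] [0.684 0.055 0.109]
spray_center 0.77 [336.6 213.2] [ 0.582 -0.05   0.115]
spray_center 0.74 [437.1 209.8] [ 0.594 -0.241  0.11 ]
spray_center 0.58 [345.2 155.2] [ 0.695 -0.065  0.112]
oil_center 0.86 [299.7 206. ] [0.595 0.02  0.111]
tin_center 0.86 [328.8 277.9] [ 0.462 -0.037  0.105]
valve_center 0.83 [319.2 239.8] [ 0.537 -0.018  0.067]
tape_center 0.7 [295.7 276.6] [0.464 0.031 0.005]
caddy 0.7 [313.  247.4] [ 0.521 -0.007  0.065]
mat 0.81 [164.8 246.5] [0.522 0.31  0.005]
stand_seat 0.93 [459.2 275.6] [ 0.472 -0.297  0.056]
scene [-0.01620096 -0.41935354  1.27207536] 445.16958158705944 [ 1.076 -0.028  0.797]
spray_center 0.91 [286.1 308.3] [ 0.723 -0.069  0.107]
spray_center 0.89 [239.3 260.4] [ 0.613 -0.159  0.096]
spray_center 0.74 [294.9 260.4] [ 0.614 -0.056  0.091]
spray_center 0.63 [190.9 268.6] [ 0.621 -0.251  0.086]
oil_center 0.76 [331.5 260.3] [0.611 0.015 0.082]
tin_center 0.65 [303.3 209.9] [ 0.478 -0.036  0.077]
valve_center 0.69 [311.  241.8] [ 0.547 -0.022  0.057]
caddy 0.89 [318.  251.2] [ 0.55  -0.008  0.025]
mat 0.65 [460.3 239.5] [0.516 0.306 0.003]
mat 0.61 [310.7 240.7] [ 0.546 -0.024  0.059]
stand_seat 0.56 [185.8 214.2] [ 0.462 -0.29   0.052]
```

View pics/top0.png

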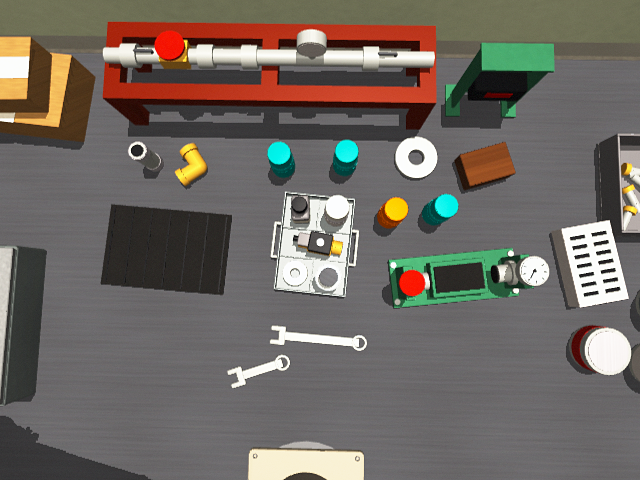

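View pics/scene0.png

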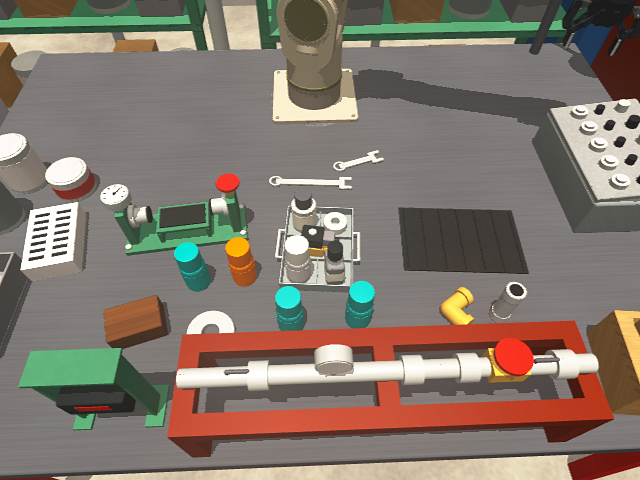

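The top picture shows the caddy at about (315,245). The spray can (white cap) is back right at (337,210), oil back left (300,205), tin front right (327,278) and tape front left. The mat is at left (167,250) and the stand at right (459,277). Next I refine with depth.

```bash
cat > m.py <<'E'
from h import *
c=snap('top'); P=cloud(c); z=P[...,2]
def near(x,y,r): return np.hypot(P[...,0]-x,P[...,1]-y)<r
def cap(n,x,y,zt):
    m=near(x,y,.04)&(abs(z-zt)<.008); q=P[m]
    (a,b),r=cv2.minEnclosingCircle((q[:,:2]*1000).astype(np.float32))
    print(n,m.sum(),'mean',q.mean(0).round(4),'circ',round(a),round(b),'r',round(r,1), 'medz',np.median(q[:,2]).round(4))
cap('spray',.582,-.05,.113);cap('oil',.595,.02,.109);cap('tin',.462,-.037,.105)
def rect(n,m):
    q=P[m][:,:2]; r=cv2.minAreaRect((q*1000).astype(np.float32)); print(n,m.sum(),np.round(r[0]),np.round(r[1]),round(r[2],1),P[m].mean(0).round(4))
I=c['pixels'].astype(int)
dark=I.max(-1)<60
rect('mat',near(.522,.31,.2)&dark&(z<.02)&(z>-.01))
rect('pad',near(.472,-.297,.07)&dark&(abs(z-.055)<.006))
rect('coil',near(.53,-.015,.05)&(abs(z-.062)<.006))
rect('valve all',near(.53,-.012,.06)&(z>.027)&(z<.068)&(abs(P[...,0]-.53)<.035))
rect('caddy rim',near(.525,-.008,.14)&(abs(z-.0245)<.006)&(I.min(-1)>90))
s=snap('top')
for q in['valve_center','caddy','mat','stand_seat']:
    for zz in {'valve_center':[.035],'caddy':[0],'mat':[.0],'stand_seat':[.054]}[q]:
        r=manip.spot_point(s,q)
        if r: print(q,ray(s,r[0]['centre'],zz).round(4))
b=manip.recognise(s,'mat');print(b[:1])
cv2.imwrite('pics/crop.png',cv2.resize(cv2.cvtColor(s['pixels'][180:320,220:540],cv2.COLOR_RGB2BGR),None,fx=2.5,fy=2.5,interpolation=2))
E
python3 m.py
```

```text
spray 448 mean [ 0.5933 -0.0516  0.1135] circ 594 -52 r 23.0 medz 0.1137
oil 189 mean [0.5987 0.0207 0.1095] circ 599 21 r 14.8 medz 0.1095
tin 282 mean [ 0.4622 -0.0374  0.1056] circ 462 -37 r 17.6 medz 0.1057
mat 9806 [572. 301.] [261. 282.] 85.8 [0.5179 0.3057 0.0046]
pad 1252 [ 468. -302.] [ 50. 119.] 6.8 [ 0.4673 -0.297   0.0549]
coil 581 [545. -11.] [68. 66.] 80.8 [ 0.532  -0.0121  0.0621]
valve all 758 [531. -15.] [101.  40.] 79.6 [ 0.5301 -0.0169  0.0558]
caddy rim 1123 [532.  -9.] [178. 204.] 84.9 [0.5054 0.0054 0.0242]
valve_center [ 0.5378 -0.0202  0.035 ]
caddy [ 0.5274 -0.0087  0.    ]
mat [0.5135 0.3059 0.    ]
stand_seat [ 0.4727 -0.2933  0.054 ]
[{'bbox': [100.1, 202.5, 233.5, 293.0], 'confidence': 0.88}]
```

View pics/crop.png

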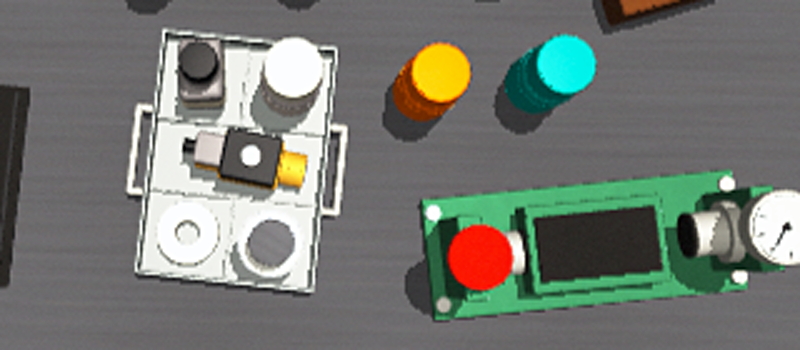

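Measured tops: spray (.593,-.052), oil (.599,.021) and tin (.462,-.037), with z and radius matching the sizes given. The caddy is yawed about -6.5°, the valve about 10° and the pad about -6.5° from world y. I'll keep the jaw along the caddy's x and take oil first, then spray, then tin.

```bash
cat > g.py <<'E'
# usage: g.py x y z [jawdeg]  -> offset, yaw for move_arm ; several targets separated by ','
import sys
from h import *
o=manip.get_obs(); p=o['position']; R=Rn.from_quat(o['ee_rot']).as_matrix()
th=np.degrees(np.arctan2(R[1,2],R[0,2])); print('t',round(float(o['clock']),2),'p',p.round(4),'jaw',round(th,1),'down',R[:,1].round(3),'w',round(float(o['grip_width']),3),'f',o['ft_force'].round(1))
for a in ' '.join(sys.argv[1:]).split(','):
    a=list(map(float,a.split()))
    if len(a)<3: continue
    print(a,'off',(R.T@(np.array(a[:3])-p)).round(4),'yaw',round((th-a[3]+180)%360-180,1) if len(a)>3 else 0)
E
echo
```

Call:
move_arm --increments '[{"offset": [0.03, 0.004, -0.025], "yaw": 7, "jaw": 40}, {"offset": [0.06, 0.008, -0.05], "yaw": 14, "jaw": 40}, {"offset": [0.1, 0.01, -0.08], "yaw": 21, "jaw": 40}, {"offset": [0.13, 0.01, -0.1], "yaw": 28, "jaw": 40}, {"offset": [0.17, 0.01, -0.125], "yaw": 35, "jaw": 40}, {"offset": [0.2, 0.01, -0.15], "yaw": 42, "jaw": 40}, {"offset": [0.23, 0.01, -0.175], "yaw": 49, "jaw": 40}, {"offset": [0.26, 0.01, -0.2], "yaw": 56, "jaw": 40}, {"offset": [0.29, 0.01, -0.225], "yaw": 63, "jaw": 40}, {"offset": [0.33, 0.01, -0.25], "yaw": 70, "jaw": 40}]'

```text
clock: 2.08
position: [0.4255, 0.2585, 0.2387]
ee_rot: [-0.508, 0.492, -0.492, 0.508]
ft_force: [0.9, 1.9, -0.1]
grip_width: 0.844
```

```bash
python3 g.py .599 .021 .2 -6.5
```

```text
t 2.08 p [0.4255 0.2585 0.2387] jaw 1.9 down [ 0.     0.001 -1.   ] w 0.844 f [ 0.9  1.9 -0.1]
[0.599, 0.021, 0.2, -6.5] off [0.2431 0.0385 0.1656] yaw 8.4
```

Call:
move_arm --increments '[{"offset": [0.03, 0.005, 0.021], "yaw": 2, "jaw": 40}, {"offset": [0.06, 0.01, 0.042], "yaw": 4, "jaw": 40}, {"offset": [0.09, 0.015, 0.063], "yaw": 6, "jaw": 40}, {"offset": [0.12, 0.02, 0.084], "yaw": 8.4, "jaw": 40}, {"offset": [0.15, 0.025, 0.105], "yaw": 8.4, "jaw": 40}, {"offset": [0.18, 0.03, 0.126], "yaw": 8.4, "jaw": 40}, {"offset": [0.21, 0.035, 0.147], "yaw": 8.4, "jaw": 40}, {"offset": [0.243, 0.0385, 0.1656], "yaw": 8.4, "jaw": 40}, {"offset": [0.243, 0.0385, 0.1656], "yaw": 8.4, "jaw": 40}, {"offset": [0.243, 0.0385, 0.1656], "yaw": 8.4, "jaw": 40}]'

```text
clock: 2.92
position: [0.5994, 0.0183, 0.1995]
ee_rot: [0.47, -0.529, 0.529, -0.469]
ft_force: [-0.2, 0.8, 0.3]
grip_width: 0.841
```

```bash
python3 g.py .599 .021 .092 -6.5; python3 - <<'E'
from h import *
o=manip.get_obs(); R=Rn.from_quat(o['ee_rot']).as_matrix()
c=snap('wrist','w1.png'); M=c['mount']; print(M.round(3))
v,u=np.mgrid[0:480,0:640]; z=c['depth']; K=c['intrinsics']
P=np.stack([(u-K[0,2])/K[0,0]*z,(v-K[1,2])/K[1,1]*z,z],-1)
W=(P@M[:3,:3].T+M[:3,3])@R.T+o['position']
for n,x,y,zt in[('oil',.599,.021,.109),('spray',.593,-.052,.113),('tin',.462,-.037,.105)]:
    m=(np.hypot(W[...,0]-x,W[...,1]-y)<.035)&(abs(W[...,2]-zt)<.006)&(z>0)
    if m.sum()>20:
        q=W[m];(a,b),r=cv2.minEnclosingCircle((q[:,:2]*1000).astype(np.float32)); print(n,m.sum(),q.mean(0).round(4),round(a,1),round(b,1),round(r,1))
E
```

```text
t 2.92 p [0.5994 0.0183 0.1995] jaw -6.8 down [-0. -0. -1.] w 0.841 f [-0.2  0.8  0.3]
[0.599, 0.021, 0.092, -6.5] off [-0.0027  0.1075 -0.0007] yaw -0.3
[[-0.     0.955  0.295 -0.076]
 [-0.001 -0.295  0.955 -0.126]
 [ 1.    -0.     0.001 -0.   ]
 [ 0.     0.     0.     1.   ]]
oil 2394 [0.5991 0.023  0.1093] 599.1 21.8 15.1
spray 4560 [ 0.5942 -0.0483  0.1131] 594.2 -50.6 23.2
tin 2605 [ 0.4631 -0.0338  0.1049] 462.4 -36.7 18.4
```

Call:
move_arm --increments '[{"offset": [-0.003, 0.035, 0], "yaw": 0, "jaw": 40}, {"offset": [-0.003, 0.07, 0], "yaw": 0, "jaw": 40}, {"offset": [-0.003, 0.095, 0], "yaw": 0, "jaw": 40}, {"offset": [-0.003, 0.107, 0], "yaw": 0, "jaw": 40}, {"offset": [-0.003, 0.107, 0], "yaw": 0, "jaw": 40}, {"offset": [-0.003, 0.107, 0], "yaw": 0, "jaw": 255}, {"offset": [-0.003, 0.107, 0], "yaw": 0, "jaw": 255}, {"offset": [-0.003, 0.107, 0], "yaw": 0, "jaw": 255}, {"offset": [-0.003, 0.107, 0], "yaw": 0, "jaw": 255}, {"offset": [-0.003, 0.107, 0], "yaw": 0, "jaw": 255}]' --squeeze 40

```text
clock: 3.8
position: [0.6003, 0.0237, 0.0946]
ee_rot: [0.469, -0.528, 0.528, -0.471]
ft_force: [-2.3, -0.0, 6.2]
grip_width: 0.343
```

Call:
move_arm --increments '[{"offset": [0, 0, 0], "yaw": 0, "jaw": 255}, {"offset": [0, 0, 0], "yaw": 0, "jaw": 255}, {"offset": [0, 0, 0], "yaw": 0, "jaw": 255}, {"offset": [0, -0.02, 0], "yaw": 0, "jaw": 255}, {"offset": [0, -0.04, 0], "yaw": 0, "jaw": 255}, {"offset": [0, -0.06, 0], "yaw": 0, "jaw": 255}, {"offset": [0, -0.08, 0], "yaw": 0, "jaw": 255}, {"offset": [0, -0.08, 0], "yaw": 0, "jaw": 255}]'

```text
clock: 4.47
position: [0.6019, 0.0235, 0.1786]
ee_rot: [0.468, -0.527, 0.529, -0.473]
ft_force: [-0.1, -0.2, -0.5]
grip_width: 0.338
```

```bash
python3 g.py .527 .385 .175 -6.5, .527 .385 .095 -6.5
```

```text
t 4.47 p [0.6019 0.0235 0.1786] jaw -6.6 down [ 0.008  0.003 -1.   ] w 0.338 f [-0.1 -0.2 -0.5]
[0.527, 0.385, 0.175, -6.5] off [-0.3504  0.004  -0.1162] yaw -0.1
[0.527, 0.385, 0.095, -6.5] off [-0.3501  0.084  -0.1168] yaw -0.1
```

Call:
move_arm --increments '[{"offset": [-0.02, 0, -0.006], "yaw": 0, "jaw": 255}, {"offset": [-0.055, 0, -0.018], "yaw": 0, "jaw": 255}, {"offset": [-0.09, 0, -0.03], "yaw": 0, "jaw": 255}, {"offset": [-0.13, 0, -0.043], "yaw": 0, "jaw": 255}, {"offset": [-0.17, 0, -0.056], "yaw": 0, "jaw": 255}, {"offset": [-0.21, 0, -0.07], "yaw": 0, "jaw": 255}, {"offset": [-0.25, 0, -0.083], "yaw": 0, "jaw": 255}, {"offset": [-0.29, 0, -0.096], "yaw": 0, "jaw": 255}, {"offset": [-0.325, 0.002, -0.108], "yaw": 0, "jaw": 255}, {"offset": [-0.35, 0.004, -0.116], "yaw": 0, "jaw": 255}]'

```text
clock: 5.3
position: [0.5246, 0.3892, 0.1739]
ee_rot: [0.469, -0.527, 0.528, -0.474]
ft_force: [-0.0, 0.6, -1.1]
grip_width: 0.341
```

```bash
python3 g.py .527 .385 .175 -6.5, .527 .385 .097 -6.5
```

```text
t 5.3 p [0.5246 0.3892 0.1739] jaw -6.4 down [ 0.006  0.004 -1.   ] w 0.341 f [-0.   0.6 -1.1]
[0.527, 0.385, 0.175, -6.5] off [ 0.0039 -0.0011  0.0028] yaw 0.1
[0.527, 0.385, 0.097, -6.5] off [0.0043 0.0769 0.0024] yaw 0.1
```

Call:
move_arm --increments '[{"offset": [0.004, 0.02, 0.002], "yaw": 0, "jaw": 255}, {"offset": [0.004, 0.045, 0.002], "yaw": 0, "jaw": 255}, {"offset": [0.004, 0.062, 0.002], "yaw": 0, "jaw": 255}, {"offset": [0.004, 0.072, 0.002], "yaw": 0, "jaw": 255}, {"offset": [0.004, 0.077, 0.002], "yaw": 0, "jaw": 255}, {"offset": [0.004, 0.078, 0.002], "yaw": 0, "jaw": 255}, {"offset": [0.004, 0.078, 0.002], "yaw": 0, "jaw": 255}, {"offset": [0.004, 0.078, 0.002], "yaw": 0, "jaw": 255}]'

```text
clock: 5.97
position: [0.527, 0.3854, 0.0965]
ee_rot: [0.468, -0.527, 0.528, -0.474]
ft_force: [0.4, -0.2, -1.3]
grip_width: 0.338
```

Call:
move_arm --increments '[{"offset": [0, 0, 0], "yaw": 0, "jaw": 130}, {"offset": [0, 0, 0], "yaw": 0, "jaw": 40}, {"offset": [0, 0, 0], "yaw": 0, "jaw": 40}, {"offset": [0, 0, 0], "yaw": 0, "jaw": 40}, {"offset": [0, -0.02, 0], "yaw": 0, "jaw": 40}, {"offset": [0, -0.06, 0], "yaw": 0, "jaw": 40}, {"offset": [0, -0.09, 0], "yaw": 0, "jaw": 40}, {"offset": [0, -0.1, 0], "yaw": 0, "jaw": 40}]'

```text
clock: 6.63
position: [0.528, 0.3859, 0.202]
ee_rot: [0.466, -0.527, 0.528, -0.476]
ft_force: [0.2, -0.2, 1.0]
grip_width: 0.842
```

```bash
cat > w.py <<'E'
from h import *
def wcloud(f=None):
    o=manip.get_obs(); R=Rn.from_quat(o['ee_rot']).as_matrix(); c=snap('wrist',f); M=c['mount']
    v,u=np.mgrid[0:480,0:640]; z=c['depth']; K=c['intrinsics']
    P=np.stack([(u-K[0,2])/K[0,0]*z,(v-K[1,2])/K[1,1]*z,z],-1)
    W=(P@M[:3,:3].T+M[:3,3])@R.T+o['position']; W[z<=0]=9
    return c,W
def cap(W,n,x,y,zt,rad=.04,tol=.007):
    m=(np.hypot(W[...,0]-x,W[...,1]-y)<rad)&(abs(W[...,2]-zt)<tol)
    if m.sum()<20: print(n,'not seen',m.sum()); return
    q=W[m];(a,b),r=cv2.minEnclosingCircle((q[:,:2]*1000).astype(np.float32)); print(n,m.sum(),q.mean(0).round(4),round(a,1),round(b,1),round(r,1))
E
python3 - <<'E'
from w import *
c,W=wcloud('w2.png'); cap(W,'oil',.527,.385,.110)
c=snap('top','t2.png'); cap(cloud(c),'oil top',.527,.385,.110); cap(cloud(c),'spray top',.594,-.051,.113)
E
python3 g.py .594 -.051 .18 -6.5
```

```text
oil 2346 [0.5264 0.3849 0.1102] 526.3 383.8 15.0
oil top 212 [0.5264 0.3811 0.1098] 526.5 381.8 15.2
spray top 451 [ 0.5934 -0.0516  0.1134] 594.4 -51.7 23.1
t 6.73 p [0.5275 0.3857 0.1995] jaw -6.4 down [ 0.01   0.008 -1.   ] w 0.841 f [-0.6 -0.1 -1.3]
[0.594, -0.051, 0.18, -6.5] off [0.4267 0.0167 0.1148] yaw 0.1
```

Call:
move_arm --increments '[{"offset": [0.03, 0, 0.008], "yaw": 0, "jaw": 40}, {"offset": [0.07, 0, 0.019], "yaw": 0, "jaw": 40}, {"offset": [0.11, 0, 0.03], "yaw": 0, "jaw": 40}, {"offset": [0.15, 0, 0.04], "yaw": 0, "jaw": 40}, {"offset": [0.19, 0, 0.051], "yaw": 0, "jaw": 40}, {"offset": [0.23, 0, 0.062], "yaw": 0, "jaw": 40}, {"offset": [0.27, 0, 0.073], "yaw": 0, "jaw": 40}, {"offset": [0.31, 0, 0.083], "yaw": 0, "jaw": 40}, {"offset": [0.35, 0, 0.094], "yaw": 0, "jaw": 40}, {"offset": [0.38, 0, 0.102], "yaw": 0, "jaw": 40}]'

```text
clock: 7.57
position: [0.5857, -0.0074, 0.196]
ee_rot: [0.467, -0.527, 0.528, -0.475]
ft_force: [0.1, 0.1, -0.3]
grip_width: 0.841
```

```bash
python3 g.py .594 -.051 .18 -6.5
```

```text
t 7.57 p [ 0.5857 -0.0074  0.196 ] jaw -6.6 down [ 0.009  0.007 -1.   ] w 0.841 f [ 0.1  0.1 -0.3]
[0.594, -0.051, 0.18, -6.5] off [0.0425 0.0158 0.0131] yaw -0.1
```

Call:
move_arm --increments '[{"offset": [0.03, 0.01, 0.01], "yaw": 0, "jaw": 40}, {"offset": [0.0425, 0.015, 0.013], "yaw": 0, "jaw": 40}, {"offset": [0.0425, 0.016, 0.013], "yaw": 0, "jaw": 40}, {"offset": [0.042, 0.04, 0.0125], "yaw": 0, "jaw": 40}, {"offset": [0.042, 0.07, 0.0125], "yaw": 0, "jaw": 40}, {"offset": [0.042, 0.09, 0.0125], "yaw": 0, "jaw": 40}, {"offset": [0.042, 0.1, 0.0125], "yaw": 0, "jaw": 40}, {"offset": [0.042, 0.1, 0.0125], "yaw": 0, "jaw": 40}, {"offset": [0.042, 0.1, 0.0125], "yaw": 0, "jaw": 40}]'

```text
clock: 8.32
position: [0.5942, -0.0494, 0.0958]
ee_rot: [0.467, -0.527, 0.528, -0.474]
ft_force: [0.6, -0.1, 0.4]
grip_width: 0.844
```

Call:
move_arm --increments '[{"offset": [0, 0, 0], "yaw": 0, "jaw": 255}, {"offset": [0, 0, 0], "yaw": 0, "jaw": 255}, {"offset": [0, 0, 0], "yaw": 0, "jaw": 255}, {"offset": [0, 0, 0], "yaw": 0, "jaw": 255}, {"offset": [0, 0, 0], "yaw": 0, "jaw": 255}, {"offset": [0, 0, 0], "yaw": 0, "jaw": 255}]' --squeeze 40

```text
clock: 8.82
position: [0.595, -0.0493, 0.0974]
ee_rot: [0.466, -0.527, 0.528, -0.475]
ft_force: [-2.2, 0.5, 7.6]
grip_width: 0.528
```

Call:
move_arm --increments '[{"offset": [0, 0, 0], "yaw": 0, "jaw": 255}, {"offset": [0, -0.02, 0], "yaw": 0, "jaw": 255}, {"offset": [0, -0.04, 0], "yaw": 0, "jaw": 255}, {"offset": [0, -0.06, 0], "yaw": 0, "jaw": 255}, {"offset": [0, -0.08, 0], "yaw": 0, "jaw": 255}, {"offset": [0, -0.09, 0], "yaw": 0, "jaw": 255}, {"offset": [0, -0.09, 0], "yaw": 0, "jaw": 255}]'

```text
clock: 9.4
position: [0.5953, -0.0501, 0.1899]
ee_rot: [0.465, -0.526, 0.529, -0.476]
ft_force: [0.8, -0.7, -2.1]
grip_width: 0.525
```

```bash
python3 g.py .518 .303 .18 -6.5
```

```text
t 9.4 p [ 0.5953 -0.0501  0.1899] jaw -6.5 down [ 0.015  0.008 -1.   ] w 0.525 f [ 0.8 -0.7 -2.1]
[0.518, 0.303, 0.18, -6.5] off [-0.3419  0.0114 -0.1172] yaw -0.0
```

Call:
move_arm --increments '[{"offset": [-0.02, 0, -0.007], "yaw": 0, "jaw": 255}, {"offset": [-0.055, 0, -0.019], "yaw": 0, "jaw": 255}, {"offset": [-0.09, 0, -0.031], "yaw": 0, "jaw": 255}, {"offset": [-0.13, 0, -0.045], "yaw": 0, "jaw": 255}, {"offset": [-0.17, 0, -0.058], "yaw": 0, "jaw": 255}, {"offset": [-0.21, 0, -0.072], "yaw": 0, "jaw": 255}, {"offset": [-0.25, 0.003, -0.086], "yaw": 0, "jaw": 255}, {"offset": [-0.29, 0.006, -0.099], "yaw": 0, "jaw": 255}, {"offset": [-0.32, 0.009, -0.11], "yaw": 0, "jaw": 255}, {"offset": [-0.342, 0.011, -0.117], "yaw": 0, "jaw": 255}]'

```text
clock: 10.23
position: [0.5155, 0.3075, 0.1785]
ee_rot: [0.467, -0.526, 0.527, -0.477]
ft_force: [0.5, 0.4, -2.0]
grip_width: 0.526
```

```bash
python3 g.py .518 .303 .0985 -6.5
```

```text
t 10.23 p [0.5155 0.3075 0.1785] jaw -6.3 down [ 0.013  0.008 -1.   ] w 0.526 f [ 0.5  0.4 -2. ]
[0.518, 0.303, 0.0985, -6.5] off [0.0049 0.08   0.0021] yaw 0.2
```

Call:
move_arm --increments '[{"offset": [0.005, 0.02, 0.002], "yaw": 0, "jaw": 255}, {"offset": [0.005, 0.045, 0.002], "yaw": 0, "jaw": 255}, {"offset": [0.005, 0.064, 0.002], "yaw": 0, "jaw": 255}, {"offset": [0.005, 0.074, 0.002], "yaw": 0, "jaw": 255}, {"offset": [0.005, 0.079, 0.002], "yaw": 0, "jaw": 255}, {"offset": [0.005, 0.08, 0.002], "yaw": 0, "jaw": 255}, {"offset": [0.005, 0.08, 0.002], "yaw": 0, "jaw": 255}, {"offset": [0.005, 0.08, 0.002], "yaw": 0, "jaw": 255}]'

```text
clock: 10.9
position: [0.518, 0.3029, 0.0986]
ee_rot: [0.466, -0.526, 0.528, -0.477]
ft_force: [0.4, 0.7, -1.3]
grip_width: 0.531
```

Call:
move_arm --increments '[{"offset": [0, 0, 0], "yaw": 0, "jaw": 100}, {"offset": [0, 0, 0], "yaw": 0, "jaw": 40}, {"offset": [0, 0, 0], "yaw": 0, "jaw": 40}, {"offset": [0, 0, 0], "yaw": 0, "jaw": 40}, {"offset": [0, -0.02, 0], "yaw": 0, "jaw": 40}, {"offset": [0, -0.06, 0], "yaw": 0, "jaw": 40}, {"offset": [0, -0.09, 0], "yaw": 0, "jaw": 40}, {"offset": [0, -0.1, 0], "yaw": 0, "jaw": 40}]'

```text
clock: 11.57
position: [0.5185, 0.3028, 0.2037]
ee_rot: [0.464, -0.526, 0.528, -0.479]
ft_force: [0.9, 0.1, 0.0]
grip_width: 0.843
```

```bash
python3 - <<'E'
from w import *
c,W=wcloud(); cap(W,'spray',.518,.303,.114);cap(W,'oil',.527,.385,.110)
C=cloud(snap('top'));cap(C,'tin top',.462,-.037,.105)
E
python3 g.py .4625 -.037 .18 -6.5
```

```text
spray 5478 [0.5175 0.3029 0.1143] 517.3 301.3 23.1
oil 2985 [0.5262 0.3836 0.1105] 526.2 383.4 14.9
tin top 281 [ 0.4623 -0.0374  0.1056] 462.1 -37.4 17.7
t 11.67 p [0.5179 0.3027 0.2013] jaw -6.3 down [ 0.016  0.011 -1.   ] w 0.841 f [-0.7  0.8 -0.6]
[0.4625, -0.037, 0.18, -6.5] off [ 0.344   0.0165 -0.0181] yaw 0.2
```

Call:
move_arm --increments '[{"offset": [0.04, 0, -0.002], "yaw": 0, "jaw": 40}, {"offset": [0.08, 0, -0.004], "yaw": 0, "jaw": 40}, {"offset": [0.12, 0, -0.006], "yaw": 0, "jaw": 40}, {"offset": [0.16, 0, -0.008], "yaw": 0, "jaw": 40}, {"offset": [0.2, 0, -0.01], "yaw": 0, "jaw": 40}, {"offset": [0.24, 0.004, -0.012], "yaw": 0, "jaw": 40}, {"offset": [0.28, 0.008, -0.014], "yaw": 0, "jaw": 40}, {"offset": [0.315, 0.012, -0.016], "yaw": 0, "jaw": 40}, {"offset": [0.335, 0.016, -0.018], "yaw": 0, "jaw": 40}, {"offset": [0.344, 0.0165, -0.018], "yaw": 0, "jaw": 40}]'

```text
clock: 12.5
position: [0.4608, -0.0403, 0.1783]
ee_rot: [0.464, -0.527, 0.528, -0.477]
ft_force: [-0.4, 0.4, 1.1]
grip_width: 0.842
```

```bash
python3 g.py .4625 -.037 .092 -6.5
```

```text
t 12.5 p [ 0.4608 -0.0403  0.1783] jaw -6.5 down [ 0.014  0.011 -1.   ] w 0.842 f [-0.4  0.4  1.1]
[0.4625, -0.037, 0.092, -6.5] off [-0.0024  0.0864  0.0002] yaw -0.0
```

Call:
move_arm --increments '[{"offset": [-0.0025, 0.02, 0], "yaw": 0, "jaw": 40}, {"offset": [-0.0025, 0.05, 0], "yaw": 0, "jaw": 40}, {"offset": [-0.0025, 0.075, 0], "yaw": 0, "jaw": 40}, {"offset": [-0.0025, 0.0865, 0], "yaw": 0, "jaw": 40}, {"offset": [-0.0025, 0.0865, 0], "yaw": 0, "jaw": 40}, {"offset": [-0.0025, 0.0865, 0], "yaw": 0, "jaw": 40}]'

```text
clock: 13.0
position: [0.4618, -0.0364, 0.0913]
ee_rot: [0.465, -0.527, 0.528, -0.476]
ft_force: [-0.1, 0.3, 1.0]
grip_width: 0.844
```

Call:
move_arm --increments '[{"offset": [0, 0, 0], "yaw": 0, "jaw": 255}, {"offset": [0, 0, 0], "yaw": 0, "jaw": 255}, {"offset": [0, 0, 0], "yaw": 0, "jaw": 255}, {"offset": [0, 0, 0], "yaw": 0, "jaw": 255}, {"offset": [0, 0, 0], "yaw": 0, "jaw": 255}, {"offset": [0, 0, 0], "yaw": 0, "jaw": 255}, {"offset": [0, 0, 0], "yaw": 0, "jaw": 255}]' --squeeze 45

```text
clock: 13.58
position: [0.4624, -0.0362, 0.0922]
ee_rot: [0.465, -0.527, 0.528, -0.477]
ft_force: [-2.3, 1.2, 6.3]
grip_width: 0.407
```

Call:
move_arm --increments '[{"offset": [0, 0, 0], "yaw": 0, "jaw": 255}, {"offset": [0, -0.02, 0], "yaw": 0, "jaw": 255}, {"offset": [0, -0.04, 0], "yaw": 0, "jaw": 255}, {"offset": [0, -0.06, 0], "yaw": 0, "jaw": 255}, {"offset": [0, -0.08, 0], "yaw": 0, "jaw": 255}, {"offset": [0, -0.09, 0], "yaw": 0, "jaw": 255}, {"offset": [0, -0.09, 0], "yaw": 0, "jaw": 255}]'

```text
clock: 14.17
position: [0.4624, -0.0371, 0.1841]
ee_rot: [0.464, -0.527, 0.528, -0.478]
ft_force: [0.5, -0.4, -1.2]
grip_width: 0.405
```

```bash
python3 g.py .506 .222 .18 -6.5
```

```text
t 14.17 p [ 0.4624 -0.0371  0.1841] jaw -6.5 down [ 0.017  0.012 -1.   ] w 0.405 f [ 0.5 -0.4 -1.2]
[0.506, 0.222, 0.18, -6.5] off [-0.2623  0.008   0.014 ] yaw 0.0
```

Call:
move_arm --increments '[{"offset": [-0.02, 0, 0.001], "yaw": 0, "jaw": 255}, {"offset": [-0.055, 0, 0.003], "yaw": 0, "jaw": 255}, {"offset": [-0.09, 0, 0.005], "yaw": 0, "jaw": 255}, {"offset": [-0.13, 0.002, 0.007], "yaw": 0, "jaw": 255}, {"offset": [-0.17, 0.004, 0.009], "yaw": 0, "jaw": 255}, {"offset": [-0.21, 0.006, 0.011], "yaw": 0, "jaw": 255}, {"offset": [-0.24, 0.008, 0.013], "yaw": 0, "jaw": 255}, {"offset": [-0.258, 0.008, 0.014], "yaw": 0, "jaw": 255}, {"offset": [-0.262, 0.008, 0.014], "yaw": 0, "jaw": 255}, {"offset": [-0.262, 0.008, 0.014], "yaw": 0, "jaw": 255}]'

```text
clock: 15.0
position: [0.5055, 0.2222, 0.1787]
ee_rot: [0.465, -0.526, 0.528, -0.478]
ft_force: [0.2, -0.8, -1.3]
grip_width: 0.408
```

```bash
python3 g.py .506 .222 .0932 -6.5
```

```text
t 15.0 p [0.5055 0.2222 0.1787] jaw -6.4 down [ 0.016  0.011 -1.   ] w 0.408 f [ 0.2 -0.8 -1.3]
[0.506, 0.222, 0.0932, -6.5] off [ 0.0012  0.0855 -0.0008] yaw 0.1
```

Call:
move_arm --increments '[{"offset": [0.001, 0.02, 0], "yaw": 0, "jaw": 255}, {"offset": [0.001, 0.045, 0], "yaw": 0, "jaw": 255}, {"offset": [0.001, 0.066, 0], "yaw": 0, "jaw": 255}, {"offset": [0.001, 0.078, 0], "yaw": 0, "jaw": 255}, {"offset": [0.001, 0.084, 0], "yaw": 0, "jaw": 255}, {"offset": [0.001, 0.085, 0], "yaw": 0, "jaw": 255}, {"offset": [0.001, 0.085, 0], "yaw": 0, "jaw": 255}, {"offset": [0.001, 0.085, 0], "yaw": 0, "jaw": 255}]'

```text
clock: 15.67
position: [0.5074, 0.2219, 0.0946]
ee_rot: [0.464, -0.526, 0.528, -0.478]
ft_force: [1.1, -0.6, -0.6]
grip_width: 0.405
```

Call:
move_arm --increments '[{"offset": [0, 0, 0], "yaw": 0, "jaw": 130}, {"offset": [0, 0, 0], "yaw": 0, "jaw": 40}, {"offset": [0, 0, 0], "yaw": 0, "jaw": 40}, {"offset": [0, 0, 0], "yaw": 0, "jaw": 40}, {"offset": [0, -0.02, 0], "yaw": 0, "jaw": 40}, {"offset": [0, -0.06, 0], "yaw": 0, "jaw": 40}, {"offset": [0, -0.09, 0], "yaw": 0, "jaw": 40}, {"offset": [0, -0.1, 0], "yaw": 0, "jaw": 40}]'

```text
clock: 16.33
position: [0.5075, 0.2213, 0.1994]
ee_rot: [0.462, -0.526, 0.529, -0.48]
ft_force: [0.7, -0.1, 1.5]
grip_width: 0.848
```

```bash
python3 - <<'E'
from w import *
c,W=wcloud(); cap(W,'tin',.506,.222,.106);cap(W,'spray',.518,.303,.114)
s=snap('top','t3.png');P=cloud(s);cap(P,'oil',.526,.384,.11);cap(P,'spray',.518,.303,.114);cap(P,'tin',.506,.222,.106)
K=s['intrinsics']
# mat corners
cam=lambda X:(K@(s['R']@np.array(X)+s['t']))
I=s['pixels'];
cv2.imwrite('pics/t3c.png',cv2.resize(cv2.cvtColor(I[180:320,80:360],cv2.COLOR_RGB2BGR),None,fx=2.8,fy=2.8,interpolation=2))
z=P[...,2]
m=(np.hypot(P[...,0]-.53,P[...,1]+.015)<.07)&(z>.03)&(z<.072)
r=cv2.minAreaRect((P[m][:,:2]*1000).astype(np.float32));print('valve',m.sum(),r)
m=(np.hypot(P[...,0]-.53,P[...,1]+.012)<.035)&(z>.058)&(z<.072)
r=cv2.minAreaRect((P[m][:,:2]*1000).astype(np.float32));print('coil',m.sum(),r,P[m].mean(0))
E
python3 g.py .532 -.013 .2 -10
```

```text
tin 3334 [0.5067 0.2222 0.1063] 506.6 220.9 18.0
spray 7574 [0.5173 0.3014 0.1145] 517.4 300.9 23.0
oil not seen 0
spray not seen 0
tin 287 [0.507  0.2189 0.1062] 507.3 219.3 18.0
valve 751 ((531.35693359375, -14.905643463134766), (100.02960968017578, 39.882625579833984), 79.41825866699219)
coil 569 ((532.3292236328125, -10.635147094726562), (65.4498519897461, 39.61941909790039), 79.69002532958984) [ 0.53137185 -0.01385988  0.06263392]
t 16.43 p [0.5068 0.2213 0.1969] jaw -6.4 down [ 0.02   0.014 -1.   ] w 0.846 f [-0.2 -0.  -0.7]
[0.532, -0.013, 0.2, -10.0] off [ 0.23   -0.0058  0.0514] yaw 3.6
```

View pics/t3c.png

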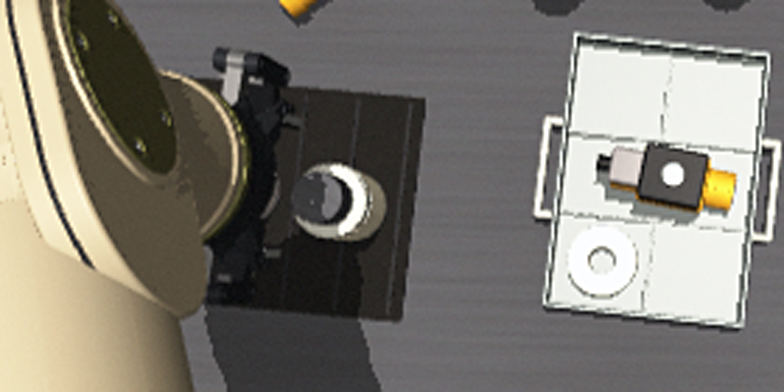

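Tin stands well inside the mat at (345,200); the wrist view shows spray and oil in place too. The valve lies in the bay at (672,175), plug to +y, and nothing was disturbed. Now the valve.

Call:
move_arm --increments '[{"offset": [0.035, -0.001, 0.008], "yaw": 1, "jaw": 20}, {"offset": [0.07, -0.002, 0.016], "yaw": 2, "jaw": 20}, {"offset": [0.11, -0.003, 0.025], "yaw": 3, "jaw": 20}, {"offset": [0.15, -0.004, 0.034], "yaw": 4, "jaw": 20}, {"offset": [0.19, -0.005, 0.043], "yaw": 4, "jaw": 20}, {"offset": [0.22, -0.005, 0.05], "yaw": 4, "jaw": 20}, {"offset": [0.234, -0.005, 0.052], "yaw": 4, "jaw": 20}, {"offset": [0.234, -0.005, 0.052], "yaw": 4, "jaw": 20}, {"offset": [0.234, -0.005, 0.052], "yaw": 4, "jaw": 20}]'

```text
clock: 17.18
position: [0.5316, -0.0176, 0.1979]
ee_rot: [0.444, -0.543, 0.544, -0.46]
ft_force: [-0.7, 1.3, 0.3]
grip_width: 0.925
```

```bash
python3 - <<'E'
from w import *
c,P=wcloud('w3.png');z=P[...,2]
m=(np.hypot(P[...,0]-.53,P[...,1]+.015)<.07)&(z>.03)&(z<.072)
print('valve',m.sum(),cv2.minAreaRect((P[m][:,:2]*1000).astype(np.float32)))
m=(np.hypot(P[...,0]-.53,P[...,1]+.015)<.045)&(abs(z-.0625)<.003)
print('coil',m.sum(),cv2.minAreaRect((P[m][:,:2]*1000).astype(np.float32)))
m=(np.hypot(P[...,0]-.53,P[...,1]+.015)<.045)&(z>.065)&(z<.072)
print('knob',m.sum(),P[m].mean(0),P[m].max(0)-P[m].min(0))
o=manip.get_obs();R=Rn.from_quat(o['ee_rot']).as_matrix()
for r in manip.spot_point(c,'valve_center'): print(r, P[int(r['centre'][1]),int(r['centre'][0])])
E
python3 g.py .531 -.02 .1 -10.4
```

```text
valve 6750 ((531.1583862304688, -14.223907470703125), (100.989501953125, 40.062259674072266), 79.49169921875)
coil 5044 ((532.1994018554688, -8.292255401611328), (68.00447845458984, 39.95412063598633), 79.58875274658203)
knob 487 [ 0.53019735 -0.01918015  0.06750223] [0.01556619 0.01570254 0.00440913]
{'centre': [313.8, 222.1], 'confidence': 0.85} [ 0.53162565 -0.01260068  0.06752031]
t 17.28 p [ 0.5318 -0.0157  0.1982] jaw -10.3 down [ 0.019  0.014 -1.   ] w 0.921 f [0.2 0.3 0.2]
[0.531, -0.02, 0.1, -10.4] off [ 0.006   0.0981 -0.0016] yaw 0.1
```

View pics/w3.png

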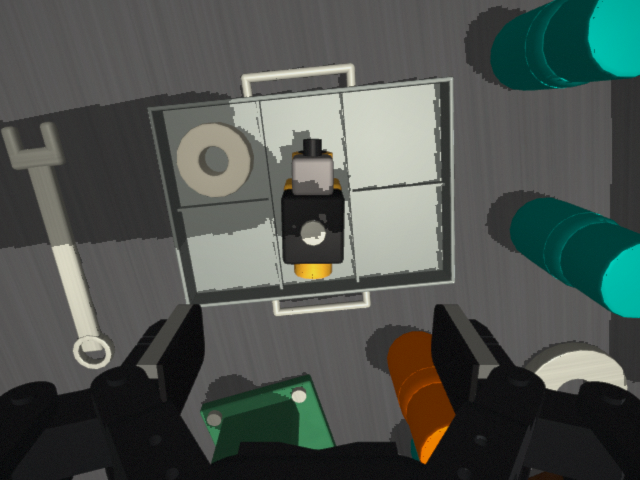

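Call:
move_arm --increments '[{"offset": [0.005, 0.03, -0.002], "yaw": 0, "jaw": 20}, {"offset": [0.006, 0.065, -0.0025], "yaw": 0, "jaw": 20}, {"offset": [0.006, 0.1, -0.003], "yaw": 0, "jaw": 20}, {"offset": [0.0065, 0.13, -0.0033], "yaw": 0, "jaw": 20}, {"offset": [0.0065, 0.145, -0.0033], "yaw": 0, "jaw": 20}, {"offset": [0.0065, 0.15, -0.0033], "yaw": 0, "jaw": 20}, {"offset": [0.0065, 0.15, -0.0033], "yaw": 0, "jaw": 20}]'

```text
clock: 17.87
position: [0.5294, -0.0183, 0.0469]
ee_rot: [0.446, -0.543, 0.543, -0.461]
ft_force: [-0.0, -0.0, 0.6]
grip_width: 0.92
```

```bash
python3 g.py .5302 -.0195 .048 -10.4
```

```text
t 17.87 p [ 0.5294 -0.0183  0.0469] jaw -10.2 down [ 0.016  0.014 -1.   ] w 0.92 f [-0.  -0.   0.6]
[0.5302, -0.0195, 0.048, -10.4] off [ 0.0011 -0.0012  0.001 ] yaw 0.2
```

Call:
move_arm --increments '[{"offset": [0.001, -0.001, 0.001], "yaw": 0, "jaw": 100}, {"offset": [0.001, -0.001, 0.001], "yaw": 0, "jaw": 255}, {"offset": [0.001, -0.001, 0.001], "yaw": 0, "jaw": 255}, {"offset": [0.001, -0.001, 0.001], "yaw": 0, "jaw": 255}, {"offset": [0.001, -0.001, 0.001], "yaw": 0, "jaw": 255}, {"offset": [0.001, -0.001, 0.001], "yaw": 0, "jaw": 255}, {"offset": [0.001, -0.001, 0.001], "yaw": 0, "jaw": 255}]' --squeeze 60

```text
clock: 18.45
position: [0.5311, -0.0191, 0.0493]
ee_rot: [0.445, -0.542, 0.543, -0.462]
ft_force: [-1.4, 0.1, 7.1]
grip_width: 0.458
```

Call:
move_arm --increments '[{"offset": [0, 0, 0], "yaw": 0, "jaw": 255}, {"offset": [0, -0.02, 0], "yaw": 0, "jaw": 255}, {"offset": [0, -0.05, 0], "yaw": 0, "jaw": 255}, {"offset": [0, -0.08, 0], "yaw": 0, "jaw": 255}, {"offset": [0, -0.11, 0], "yaw": 0, "jaw": 255}, {"offset": [0, -0.14, 0], "yaw": 0, "jaw": 255}, {"offset": [0, -0.17, 0], "yaw": 0, "jaw": 255}, {"offset": [0, -0.19, 0], "yaw": 0, "jaw": 255}, {"offset": [0, -0.19, 0], "yaw": 0, "jaw": 255}]'

```text
clock: 19.2
position: [0.5292, -0.0222, 0.2437]
ee_rot: [0.443, -0.541, 0.544, -0.464]
ft_force: [0.9, -0.7, -3.4]
grip_width: 0.46
```

```bash
python3 g.py .472 -.18 .24 6.5; python3 - <<'E'
from w import *
s=snap('top');P=cloud(s);z=P[...,2];I=s['pixels'].astype(int)
dark=(I.max(-1)<70)
m=(dark&(np.hypot(P[...,0]-.469,P[...,1]+.297)<.062)&(abs(z-.054)<.006)).astype(np.uint8)
n,l,st,_=cv2.connectedComponentsWithStats(m); k=1+st[1:,4].argmax()
q=P[l==k]; print('pad',st[k],cv2.minAreaRect((q[:,:2]*1000).astype(np.float32)),q.mean(0))
yx=np.argwhere(l==k)[:,::-1].astype(np.float32); b=cv2.boxPoints(cv2.minAreaRect(yx)); print(b, ray(s,b.mean(0),.054))
# gauge & wheel
for n,zt,rgb in[('wheel',.139,1),('gauge',.141,0)]:
    m=(abs(z-zt)<.006)&(abs(P[...,1]+.297)<.16)&(abs(P[...,0]-.47)<.08)
    red=(I[...,0]>150)&(I[...,1]<80)
    m&=red if rgb else (I.min(-1)>120)
    if m.sum(): print(n,m.sum(),P[m].mean(0))
E
```

```text
t 19.2 p [ 0.5292 -0.0222  0.2437] jaw -10.3 down [ 0.025  0.016 -1.   ] w 0.46 f [ 0.9 -0.7 -3.4]
[0.472, -0.18, 0.24, 6.5] off [ 0.1655 -0.0003 -0.0283] yaw -16.8
pad [ 433  262   52   31 1257] ((467.57891845703125, -296.4746398925781), (51.06570053100586, 96.24222564697266), 6.828867435455322) [ 0.4673527  -0.29602559  0.05485581]
[[432.7624  266.6238 ]
 [481.67328 261.7327 ]
 [484.24756 287.47525]
 [435.33667 292.36636]] [ 0.46748863 -0.29622226  0.054     ]
wheel 524 [ 0.45450197 -0.18761776  0.1406914 ]
gauge 665 [ 0.47987066 -0.40529843  0.14255127]
```

Call:
move_arm --increments '[{"offset": [0.025, 0, -0.001], "yaw": -2, "jaw": 255}, {"offset": [0.055, 0, -0.002], "yaw": -4, "jaw": 255}, {"offset": [0.09, 0, -0.004], "yaw": -7, "jaw": 255}, {"offset": [0.125, 0, -0.006], "yaw": -10, "jaw": 255}, {"offset": [0.16, 0, -0.008], "yaw": -13, "jaw": 255}, {"offset": [0.195, 0, -0.009], "yaw": -15, "jaw": 255}, {"offset": [0.23, 0, -0.01], "yaw": -17, "jaw": 255}, {"offset": [0.26, 0, -0.01], "yaw": -17, "jaw": 255}, {"offset": [0.28, 0, -0.01], "yaw": -17, "jaw": 255}, {"offset": [0.28, 0, -0.01], "yaw": -17, "jaw": 255}]'

```text
clock: 20.08
position: [0.4659, -0.3004, 0.2338]
ee_rot: [-0.519, 0.469, -0.473, 0.535]
ft_force: [-1.1, -0.1, -4.3]
grip_width: 0.462
```

```bash
python3 g.py .4675 -.2963 .24 6.8, .4675 -.2963 .14 6.8, .4675 -.2963 .1015 6.8
```

```text
t 20.08 p [ 0.4659 -0.3004  0.2338] jaw 6.4 down [ 0.02   0.014 -1.   ] w 0.462 f [-1.1 -0.1 -4.3]
[0.4675, -0.2963, 0.24, 6.8] off [-0.0039 -0.0061  0.0022] yaw -0.4
[0.4675, -0.2963, 0.14, 6.8] off [-0.0027  0.0939  0.0001] yaw -0.4
[0.4675, -0.2963, 0.1015, 6.8] off [-0.0023  0.1324 -0.0007] yaw -0.4
```

Call:
move_arm --increments '[{"offset": [-0.004, 0, 0.002], "yaw": -0.4, "jaw": 255}, {"offset": [-0.004, 0.02, 0.001], "yaw": -0.4, "jaw": 255}, {"offset": [-0.003, 0.045, 0.001], "yaw": -0.4, "jaw": 255}, {"offset": [-0.003, 0.07, 0.001], "yaw": -0.4, "jaw": 255}, {"offset": [-0.003, 0.088, 0], "yaw": -0.4, "jaw": 255}, {"offset": [-0.003, 0.097, 0], "yaw": -0.4, "jaw": 255}, {"offset": [-0.003, 0.1, 0], "yaw": -0.4, "jaw": 255}, {"offset": [-0.003, 0.1, 0], "yaw": -0.4, "jaw": 255}, {"offset": [-0.003, 0.1, 0], "yaw": -0.4, "jaw": 255}]'

```text
clock: 20.83
position: [0.468, -0.2959, 0.1346]
ee_rot: [-0.52, 0.467, -0.472, 0.537]
ft_force: [-0.7, -0.1, -3.3]
grip_width: 0.462
```

```bash
python3 g.py .4675 -.2963 .1015 6.8; python3 - <<'E'
from w import *
c,W=wcloud('w4.png')
E
```

```text
t 20.83 p [ 0.468  -0.2959  0.1346] jaw 6.8 down [ 0.02   0.014 -1.   ] w 0.462 f [-0.7 -0.1 -3.3]
[0.4675, -0.2963, 0.1015, 6.8] off [ 0.0007  0.0331 -0.0013] yaw -0.0
```

View pics/w4.png

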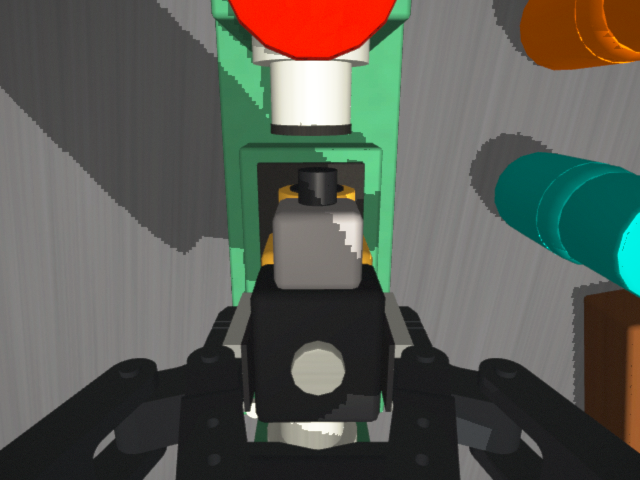

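The valve is held upright, centred in the jaws (knob at (317,368)) and aligned with the nozzle at (312,100). Lowering.

Call:
move_arm --increments '[{"offset": [0.0007, 0.012, -0.0005], "yaw": 0, "jaw": 255}, {"offset": [0.0007, 0.022, -0.001], "yaw": 0, "jaw": 255}, {"offset": [0.0007, 0.028, -0.001], "yaw": 0, "jaw": 255}, {"offset": [0.0007, 0.032, -0.001], "yaw": 0, "jaw": 255}, {"offset": [0.0007, 0.0335, -0.001], "yaw": 0, "jaw": 255}, {"offset": [0.0007, 0.0335, -0.001], "yaw": 0, "jaw": 255}, {"offset": [0.0007, 0.0335, -0.001], "yaw": 0, "jaw": 255}]'

```text
clock: 21.47
position: [0.468, -0.2966, 0.1015]
ee_rot: [-0.52, 0.467, -0.472, 0.537]
ft_force: [0.6, -0.5, -4.1]
grip_width: 0.46
```

```bash
python3 g.py .4675 -.2963 .1005 6.8
```

```text
t 21.47 p [ 0.468  -0.2966  0.1015] jaw 6.8 down [ 0.021  0.013 -1.   ] w 0.46 f [ 0.6 -0.5 -4.1]
[0.4675, -0.2963, 0.1005, 6.8] off [-0.0004  0.001  -0.0005] yaw -0.0
```

Call:
move_arm --increments '[{"offset": [0, 0.001, -0.0005], "yaw": 0, "jaw": 255}, {"offset": [0, 0.0018, -0.0005], "yaw": 0, "jaw": 255}, {"offset": [0, 0.0018, -0.0005], "yaw": 0, "jaw": 255}, {"offset": [0, 0.0018, -0.0005], "yaw": 0, "jaw": 100}, {"offset": [0, 0.0018, -0.0005], "yaw": 0, "jaw": 20}, {"offset": [0, 0.0018, -0.0005], "yaw": 0, "jaw": 20}, {"offset": [0, 0.0018, -0.0005], "yaw": 0, "jaw": 20}, {"offset": [0, 0.0018, -0.0005], "yaw": 0, "jaw": 20}]'

```text
clock: 22.13
position: [0.4676, -0.2967, 0.0998]
ee_rot: [-0.52, 0.467, -0.472, 0.537]
ft_force: [0.2, 1.4, -0.5]
grip_width: 0.918
```

Call:
move_arm --increments '[{"offset": [0, -0.02, 0], "yaw": 0, "jaw": 20}, {"offset": [0, -0.05, 0], "yaw": 0, "jaw": 20}, {"offset": [0, -0.08, 0], "yaw": 0, "jaw": 20}, {"offset": [0, -0.11, 0], "yaw": 0, "jaw": 20}, {"offset": [0, -0.13, 0], "yaw": 0, "jaw": 20}, {"offset": [0, -0.13, 0], "yaw": 0, "jaw": 20}]'

```text
clock: 22.63
position: [0.4663, -0.2997, 0.234]
ee_rot: [-0.519, 0.465, -0.474, 0.538]
ft_force: [-0.1, 1.1, 0.0]
grip_width: 0.92
```

```bash
python3 - <<'E'
from w import *
def val(P,n):
    z=P[...,2]; a=np.radians(6.8); d=np.array([-np.sin(a),np.cos(a)]); e=np.array([np.cos(a),np.sin(a)])
    q=P[...,:2]-[.4675,-.2963]; l=q@d; w=q@e
    m=(abs(l)<.06)&(abs(w)<.03)&(z>.075)&(z<.13)
    print(n,'valve',m.sum(),cv2.minAreaRect((P[m][:,:2]*1000).astype(np.float32)),'l',l[m].min(),l[m].max(),'w',w[m].min(),w[m].max())
    m=(np.hypot(l,w)<.03)&(z>.116)&(z<.125); print(n,'knob',m.sum(),P[m].mean(0),l[m].mean(),w[m].mean())
c,P=wcloud('w5.png'); val(P,'wrist')
s=snap('top','t5.png'); P=cloud(s); val(P,'top'); cap(P,'spray',.5173,.301,.114); cap(P,'oil',.526,.384,.11); cap(P,'tin',.507,.22,.106)
m=(np.hypot(P[...,0]-.464,P[...,1]-.031)<.04)&(abs(P[...,2]-.023)<.004);print('tape',P[m].mean(0))
E
python3 g.py .4675 -.2 .26 0 , .5173 .3012 .22 -6.5
```

```text
wrist valve 7768 ((467.77947998046875, -292.4174499511719), (40.02976608276367, 101.03816986083984), 6.517393112182617) l -0.04667864782734579 0.05434152602625859 w -0.019359670884711747 0.02083192130725771
wrist knob 547 [ 0.46824018 -0.29739429  0.11851713] -0.0011742304044678174 0.0006054023275303412
top valve 911 ((468.1383972167969, -292.8710021972656), (40.00955581665039, 101.41741180419922), 6.827962398529053) l -0.047374732719851126 0.05403624850457408 w -0.01896448721983119 0.02105003908853017
top knob 92 [ 0.46836971 -0.29757469  0.11807941] -0.0013687008690336944 0.000712659866483765
spray 477 [0.5175 0.2987 0.1142] 517.9 299.6 22.8
oil 207 [0.5264 0.3811 0.1101] 526.1 381.7 15.6
tin 286 [0.5069 0.219  0.1062] 507.2 219.5 18.1
tape [0.46712892 0.03217358 0.02351685]
t 22.73 p [ 0.4651 -0.2985  0.2301] jaw 6.8 down [ 0.023  0.013 -1.   ] w 0.922 f [ 0.   0.4 -1.4]
[0.4675, -0.2, 0.26, 0.0] off [-0.0978 -0.0285  0.0147] yaw 6.8
[0.5173, 0.3012, 0.22, -6.5] off [-0.5891  0.0192  0.1225] yaw 13.3
```

View pics/w5.png

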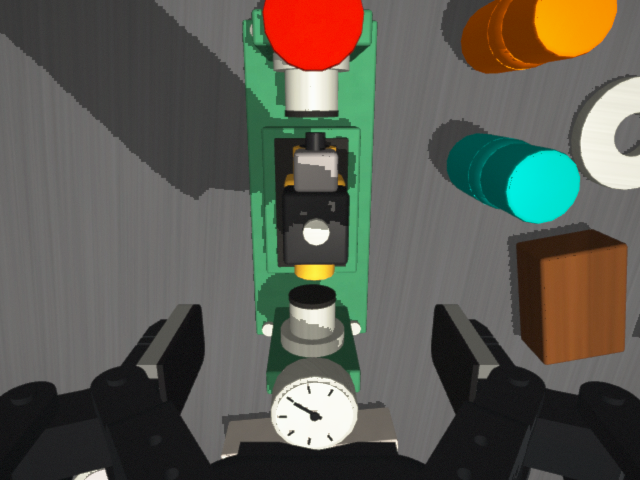

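Valve centred to about 1.2 mm along and 0.7 mm across, with the knob at (316,232) between the nozzles. Returning the tin first.

Call:
move_arm --increments '[{"offset": [-0.035, -0.003, 0.008], "yaw": 2, "jaw": 40}, {"offset": [-0.075, -0.003, 0.016], "yaw": 4, "jaw": 40}, {"offset": [-0.115, -0.003, 0.024], "yaw": 6, "jaw": 40}, {"offset": [-0.155, -0.003, 0.032], "yaw": 8, "jaw": 40}, {"offset": [-0.195, 0, 0.04], "yaw": 10, "jaw": 40}, {"offset": [-0.235, 0, 0.048], "yaw": 12, "jaw": 40}, {"offset": [-0.275, 0, 0.056], "yaw": 13, "jaw": 40}, {"offset": [-0.315, 0, 0.064], "yaw": 13, "jaw": 40}, {"offset": [-0.355, 0, 0.072], "yaw": 13, "jaw": 40}, {"offset": [-0.395, 0, 0.08], "yaw": 13, "jaw": 40}]'

```text
clock: 23.57
position: [0.4968, 0.1052, 0.2349]
ee_rot: [0.464, -0.525, 0.528, -0.481]
ft_force: [0.7, -0.4, -0.2]
grip_width: 0.841
```

```bash
python3 g.py .5068 .2208 .19 -6.5
```

```text
t 23.57 p [0.4968 0.1052 0.2349] jaw -6.2 down [ 0.021  0.013 -1.   ] w 0.841 f [ 0.7 -0.4 -0.2]
[0.5068, 0.2208, 0.19, -6.5] off [-0.1153  0.0466 -0.0034] yaw 0.3
```

Call:
move_arm --increments '[{"offset": [-0.035, 0.01, -0.001], "yaw": 0.3, "jaw": 40}, {"offset": [-0.075, 0.03, -0.002], "yaw": 0.3, "jaw": 40}, {"offset": [-0.105, 0.046, -0.003], "yaw": 0.3, "jaw": 40}, {"offset": [-0.115, 0.046, -0.0035], "yaw": 0.3, "jaw": 40}, {"offset": [-0.115, 0.046, -0.0035], "yaw": 0.3, "jaw": 40}, {"offset": [-0.115, 0.046, -0.0035], "yaw": 0.3, "jaw": 40}]'

```text
clock: 24.07
position: [0.5062, 0.2199, 0.1895]
ee_rot: [0.463, -0.526, 0.529, -0.479]
ft_force: [0.0, -1.9, -0.1]
grip_width: 0.845
```

```bash
python3 - <<'E'
from w import *
c,W=wcloud(); cap(W,'tin',.507,.221,.106);cap(W,'spray',.517,.301,.114);cap(W,'oil',.526,.384,.11)
E
python3 g.py .5068 .2208 .0935 -6.5
```

```text
tin 3636 [0.5067 0.2223 0.1063] 506.5 221.0 18.0
spray 8412 [0.5173 0.3015 0.1145] 517.4 301.1 22.9
oil not seen 0
t 24.12 p [0.5067 0.219  0.1901] jaw -6.6 down [ 0.02   0.012 -1.   ] w 0.843 f [-1.  -0.2  0.2]
[0.5068, 0.2208, 0.0935, -6.5] off [-0.0004  0.0966 -0.002 ] yaw -0.1
```

Call:
move_arm --increments '[{"offset": [0, 0.03, -0.001], "yaw": 0, "jaw": 40}, {"offset": [0, 0.06, -0.001], "yaw": 0, "jaw": 40}, {"offset": [0, 0.085, -0.002], "yaw": 0, "jaw": 40}, {"offset": [0, 0.0965, -0.002], "yaw": 0, "jaw": 40}, {"offset": [0, 0.0965, -0.002], "yaw": 0, "jaw": 40}, {"offset": [0, 0.0965, -0.002], "yaw": 0, "jaw": 40}]'

```text
clock: 24.62
position: [0.5073, 0.2195, 0.0945]
ee_rot: [0.462, -0.526, 0.53, -0.478]
ft_force: [0.4, 0.8, -0.2]
grip_width: 0.846
```

Call:
move_arm --increments '[{"offset": [0, 0, 0], "yaw": 0, "jaw": 255}, {"offset": [0, 0, 0], "yaw": 0, "jaw": 255}, {"offset": [0, 0, 0], "yaw": 0, "jaw": 255}, {"offset": [0, 0, 0], "yaw": 0, "jaw": 255}, {"offset": [0, 0, 0], "yaw": 0, "jaw": 255}, {"offset": [0, 0, 0], "yaw": 0, "jaw": 255}, {"offset": [0, 0, 0], "yaw": 0, "jaw": 255}]' --squeeze 45

```text
clock: 25.2
position: [0.5079, 0.22, 0.096]
ee_rot: [0.461, -0.526, 0.53, -0.479]
ft_force: [-4.2, -1.3, 8.7]
grip_width: 0.408
```

Call:
move_arm --increments '[{"offset": [0, 0, 0], "yaw": 0, "jaw": 255}, {"offset": [0, -0.02, 0], "yaw": 0, "jaw": 255}, {"offset": [0, -0.04, 0], "yaw": 0, "jaw": 255}, {"offset": [0, -0.06, 0], "yaw": 0, "jaw": 255}, {"offset": [0, -0.08, 0], "yaw": 0, "jaw": 255}, {"offset": [0, -0.09, 0], "yaw": 0, "jaw": 255}, {"offset": [0, -0.09, 0], "yaw": 0, "jaw": 255}]'

```text
clock: 25.78
position: [0.5069, 0.2193, 0.1884]
ee_rot: [0.46, -0.526, 0.53, -0.481]
ft_force: [0.4, 1.0, -2.0]
grip_width: 0.404
```

```bash
python3 g.py .4624 -.037 .18 -6.5
```

```text
t 25.78 p [0.5069 0.2193 0.1884] jaw -6.6 down [ 0.026  0.015 -1.   ] w 0.404 f [ 0.4  1.  -2. ]
[0.4624, -0.037, 0.18, -6.5] off [ 0.2599  0.0033 -0.0148] yaw -0.1
```

Call:
move_arm --increments '[{"offset": [0.02, 0, -0.001], "yaw": 0, "jaw": 255}, {"offset": [0.055, 0, -0.003], "yaw": 0, "jaw": 255}, {"offset": [0.09, 0, -0.005], "yaw": 0, "jaw": 255}, {"offset": [0.13, 0, -0.007], "yaw": 0, "jaw": 255}, {"offset": [0.17, 0, -0.009], "yaw": 0, "jaw": 255}, {"offset": [0.21, 0.002, -0.012], "yaw": 0, "jaw": 255}, {"offset": [0.24, 0.003, -0.014], "yaw": 0, "jaw": 255}, {"offset": [0.257, 0.003, -0.015], "yaw": 0, "jaw": 255}, {"offset": [0.26, 0.003, -0.015], "yaw": 0, "jaw": 255}, {"offset": [0.26, 0.003, -0.015], "yaw": 0, "jaw": 255}]'

```text
clock: 26.62
position: [0.4616, -0.038, 0.1795]
ee_rot: [0.459, -0.527, 0.53, -0.48]
ft_force: [0.6, 0.3, -1.1]
grip_width: 0.405
```

```bash
python3 g.py .4624 -.037 .0955 -6.5
```

```text
t 26.62 p [ 0.4616 -0.038   0.1795] jaw -6.8 down [ 0.025  0.015 -1.   ] w 0.405 f [ 0.6  0.3 -1.1]
[0.4624, -0.037, 0.0955, -6.5] off [ 0.0005  0.084  -0.0012] yaw -0.3
```

Call:
move_arm --increments '[{"offset": [0, 0.02, 0], "yaw": 0, "jaw": 255}, {"offset": [0, 0.045, -0.001], "yaw": 0, "jaw": 255}, {"offset": [0, 0.066, -0.001], "yaw": 0, "jaw": 255}, {"offset": [0, 0.078, -0.001], "yaw": 0, "jaw": 255}, {"offset": [0, 0.083, -0.001], "yaw": 0, "jaw": 255}, {"offset": [0, 0.084, -0.001], "yaw": 0, "jaw": 255}, {"offset": [0, 0.084, -0.001], "yaw": 0, "jaw": 255}, {"offset": [0, 0.084, -0.001], "yaw": 0, "jaw": 255}]'

```text
clock: 27.28
position: [0.463, -0.0357, 0.0955]
ee_rot: [0.46, -0.526, 0.53, -0.48]
ft_force: [0.4, 0.7, -1.4]
grip_width: 0.407
```

Call:
move_arm --increments '[{"offset": [0, 0, 0], "yaw": 0, "jaw": 130}, {"offset": [0, 0, 0], "yaw": 0, "jaw": 40}, {"offset": [0, 0, 0], "yaw": 0, "jaw": 40}, {"offset": [0, 0, 0], "yaw": 0, "jaw": 40}, {"offset": [0, -0.02, 0], "yaw": 0, "jaw": 40}, {"offset": [0, -0.06, 0], "yaw": 0, "jaw": 40}, {"offset": [0, -0.09, 0], "yaw": 0, "jaw": 40}, {"offset": [0, -0.1, 0], "yaw": 0, "jaw": 40}]'

```text
clock: 27.95
position: [0.4622, -0.0376, 0.1997]
ee_rot: [0.458, -0.526, 0.531, -0.482]
ft_force: [-0.1, 0.3, 0.4]
grip_width: 0.844
```

```bash
python3 - <<'E'
from w import *
c,W=wcloud(); cap(W,'tin',.4625,-.037,.105)
P=cloud(snap('top')); cap(P,'tin top',.4625,-.037,.105)
E
python3 g.py .5173 .301 .195 -6.5
```

```text
tin 3313 [ 0.4629 -0.0332  0.1053] 462.6 -34.5 18.2
tin top not seen 0
t 28.05 p [ 0.4617 -0.0371  0.1975] jaw -6.7 down [ 0.029  0.017 -0.999] w 0.846 f [ 0.4  0.7 -1.4]
[0.5173, 0.301, 0.195, -6.5] off [-0.3422  0.0098  0.0158] yaw -0.2
```

Call:
move_arm --increments '[{"offset": [-0.04, 0, 0.002], "yaw": 0, "jaw": 40}, {"offset": [-0.08, 0, 0.004], "yaw": 0, "jaw": 40}, {"offset": [-0.12, 0, 0.006], "yaw": 0, "jaw": 40}, {"offset": [-0.16, 0, 0.008], "yaw": 0, "jaw": 40}, {"offset": [-0.2, 0.002, 0.01], "yaw": 0, "jaw": 40}, {"offset": [-0.24, 0.004, 0.012], "yaw": 0, "jaw": 40}, {"offset": [-0.28, 0.006, 0.014], "yaw": 0, "jaw": 40}, {"offset": [-0.32, 0.008, 0.015], "yaw": 0, "jaw": 40}, {"offset": [-0.342, 0.01, 0.016], "yaw": 0, "jaw": 40}, {"offset": [-0.342, 0.01, 0.016], "yaw": 0, "jaw": 40}]'

```text
clock: 28.88
position: [0.5156, 0.3067, 0.1917]
ee_rot: [0.461, -0.525, 0.528, -0.483]
ft_force: [-0.1, 0.3, -0.3]
grip_width: 0.846
```

```bash
python3 g.py .5173 .301 .097 -6.5
```

```text
t 28.88 p [0.5156 0.3067 0.1917] jaw -6.3 down [ 0.026  0.017 -1.   ] w 0.846 f [-0.1  0.3 -0.3]
[0.5173, 0.301, 0.097, -6.5] off [0.0073 0.0946 0.0001] yaw 0.2
```

Call:
move_arm --increments '[{"offset": [0.006, 0.01, 0.001], "yaw": 0, "jaw": 40}, {"offset": [0.0065, 0.04, 0.001], "yaw": 0, "jaw": 40}, {"offset": [0.007, 0.07, 0.0005], "yaw": 0, "jaw": 40}, {"offset": [0.0073, 0.09, 0], "yaw": 0, "jaw": 40}, {"offset": [0.0073, 0.0945, 0], "yaw": 0, "jaw": 40}, {"offset": [0.0073, 0.0945, 0], "yaw": 0, "jaw": 40}, {"offset": [0.0073, 0.0945, 0], "yaw": 0, "jaw": 40}]'

```text
clock: 29.47
position: [0.5176, 0.3001, 0.0974]
ee_rot: [0.461, -0.525, 0.529, -0.482]
ft_force: [1.3, -0.5, 1.0]
grip_width: 0.845
```

Call:
move_arm --increments '[{"offset": [0, 0, 0], "yaw": 0, "jaw": 255}, {"offset": [0, 0, 0], "yaw": 0, "jaw": 255}, {"offset": [0, 0, 0], "yaw": 0, "jaw": 255}, {"offset": [0, 0, 0], "yaw": 0, "jaw": 255}, {"offset": [0, 0, 0], "yaw": 0, "jaw": 255}, {"offset": [0, 0, 0], "yaw": 0, "jaw": 255}]' --squeeze 40

```text
clock: 29.97
position: [0.5182, 0.3006, 0.099]
ee_rot: [0.46, -0.525, 0.529, -0.483]
ft_force: [-0.7, -1.6, 5.7]
grip_width: 0.529
```

Call:
move_arm --increments '[{"offset": [0, 0, 0], "yaw": 0, "jaw": 255}, {"offset": [0, -0.02, 0], "yaw": 0, "jaw": 255}, {"offset": [0, -0.04, 0], "yaw": 0, "jaw": 255}, {"offset": [0, -0.06, 0], "yaw": 0, "jaw": 255}, {"offset": [0, -0.08, 0], "yaw": 0, "jaw": 255}, {"offset": [0, -0.09, 0], "yaw": 0, "jaw": 255}, {"offset": [0, -0.09, 0], "yaw": 0, "jaw": 255}]'

```text
clock: 30.55
position: [0.5168, 0.2995, 0.1917]
ee_rot: [0.458, -0.525, 0.529, -0.485]
ft_force: [0.7, -0.6, -1.0]
grip_width: 0.525
```

```bash
python3 g.py .5945 -.051 .18 -6.5
```

```text
t 30.55 p [0.5168 0.2995 0.1917] jaw -6.3 down [ 0.031  0.021 -0.999] w 0.525 f [ 0.7 -0.6 -1. ]
[0.5945, -0.051, 0.18, -6.5] off [0.3401 0.0068 0.1156] yaw 0.2
```

Call:
move_arm --increments '[{"offset": [0.02, 0, 0.007], "yaw": 0, "jaw": 255}, {"offset": [0.055, 0, 0.019], "yaw": 0, "jaw": 255}, {"offset": [0.09, 0, 0.031], "yaw": 0, "jaw": 255}, {"offset": [0.13, 0, 0.044], "yaw": 0, "jaw": 255}, {"offset": [0.17, 0, 0.058], "yaw": 0, "jaw": 255}, {"offset": [0.21, 0.001, 0.071], "yaw": 0, "jaw": 255}, {"offset": [0.25, 0.002, 0.085], "yaw": 0, "jaw": 255}, {"offset": [0.29, 0.004, 0.099], "yaw": 0, "jaw": 255}, {"offset": [0.32, 0.006, 0.109], "yaw": 0, "jaw": 255}, {"offset": [0.34, 0.007, 0.1155], "yaw": 0, "jaw": 255}]'

```text
clock: 31.38
position: [0.5939, -0.056, 0.1784]
ee_rot: [0.458, -0.526, 0.53, -0.483]
ft_force: [-0.4, -0.2, -1.0]
grip_width: 0.528
```

```bash
python3 g.py .5945 -.051 .0985 -6.5
```

```text
t 31.38 p [ 0.5939 -0.056   0.1784] jaw -6.6 down [ 0.03   0.019 -0.999] w 0.528 f [-0.4 -0.2 -1. ]
[0.5945, -0.051, 0.0985, -6.5] off [-0.0033  0.08   -0.0022] yaw -0.1
```

Call:
move_arm --increments '[{"offset": [-0.004, 0.01, -0.001], "yaw": 0, "jaw": 255}, {"offset": [-0.004, 0.03, -0.001], "yaw": 0, "jaw": 255}, {"offset": [-0.0035, 0.055, -0.0015], "yaw": 0, "jaw": 255}, {"offset": [-0.0035, 0.07, -0.002], "yaw": 0, "jaw": 255}, {"offset": [-0.0033, 0.078, -0.002], "yaw": 0, "jaw": 255}, {"offset": [-0.0033, 0.08, -0.002], "yaw": 0, "jaw": 255}, {"offset": [-0.0033, 0.08, -0.002], "yaw": 0, "jaw": 255}, {"offset": [-0.0033, 0.08, -0.002], "yaw": 0, "jaw": 255}]'

```text
clock: 32.05
position: [0.5946, -0.0507, 0.0981]
ee_rot: [0.458, -0.526, 0.53, -0.483]
ft_force: [-0.2, 0.6, -1.0]
grip_width: 0.53
```

Call:
move_arm --increments '[{"offset": [0, 0, 0], "yaw": 0, "jaw": 100}, {"offset": [0, 0, 0], "yaw": 0, "jaw": 40}, {"offset": [0, 0, 0], "yaw": 0, "jaw": 40}, {"offset": [0, 0, 0], "yaw": 0, "jaw": 40}, {"offset": [0, -0.02, 0], "yaw": 0, "jaw": 40}, {"offset": [0, -0.06, 0], "yaw": 0, "jaw": 40}, {"offset": [0, -0.09, 0], "yaw": 0, "jaw": 40}, {"offset": [0, -0.1, 0], "yaw": 0, "jaw": 40}]'

```text
clock: 32.72
position: [0.5934, -0.0532, 0.203]
ee_rot: [0.456, -0.524, 0.531, -0.484]
ft_force: [0.2, 0.3, -0.2]
grip_width: 0.847
```

```bash
python3 - <<'E'
from w import *
c,W=wcloud(); cap(W,'spray',.594,-.051,.113);cap(W,'tin',.4625,-.037,.105)
P=cloud(snap('top')); cap(P,'oil top',.526,.384,.11)
E
python3 g.py .5263 .3835 .195 -6.5
```

```text
spray 5547 [ 0.595  -0.0481  0.1133] 594.9 -49.5 23.0
tin 3664 [ 0.4648 -0.0335  0.105 ] 463.2 -34.7 18.3
oil top 211 [0.5263 0.3811 0.1099] 527.1 382.3 15.5
t 32.82 p [ 0.5929 -0.0527  0.2005] jaw -6.6 down [ 0.034  0.019 -0.999] w 0.843 f [ 0.7 -0.5  0.4]
[0.5263, 0.3835, 0.195, -6.5] off [-0.4255  0.0116 -0.1163] yaw -0.1
```

Call:
move_arm --increments '[{"offset": [-0.035, 0, -0.009], "yaw": 0, "jaw": 40}, {"offset": [-0.075, 0, -0.02], "yaw": 0, "jaw": 40}, {"offset": [-0.115, 0, -0.031], "yaw": 0, "jaw": 40}, {"offset": [-0.155, 0, -0.042], "yaw": 0, "jaw": 40}, {"offset": [-0.195, 0, -0.053], "yaw": 0, "jaw": 40}, {"offset": [-0.235, 0, -0.064], "yaw": 0, "jaw": 40}, {"offset": [-0.275, 0, -0.075], "yaw": 0, "jaw": 40}, {"offset": [-0.315, 0.002, -0.086], "yaw": 0, "jaw": 40}, {"offset": [-0.355, 0.004, -0.097], "yaw": 0, "jaw": 40}, {"offset": [-0.395, 0.006, -0.108], "yaw": 0, "jaw": 40}]'

```text
clock: 33.65
position: [0.5295, 0.3539, 0.1984]
ee_rot: [0.458, -0.525, 0.53, -0.483]
ft_force: [1.1, 0.6, 0.5]
grip_width: 0.844
```

```bash
python3 g.py .5263 .3835 .18 -6.5, .5263 .3835 .095 -6.5
```

```text
t 33.65 p [0.5295 0.3539 0.1984] jaw -6.6 down [ 0.033  0.018 -0.999] w 0.844 f [1.1 0.6 0.5]
[0.5263, 0.3835, 0.18, -6.5] off [-0.0286  0.0188 -0.0071] yaw -0.1
[0.5263, 0.3835, 0.095, -6.5] off [-0.0268  0.1038 -0.0097] yaw -0.1
```

Call:
move_arm --increments '[{"offset": [-0.02, 0.005, -0.005], "yaw": 0, "jaw": 40}, {"offset": [-0.0286, 0.015, -0.007], "yaw": 0, "jaw": 40}, {"offset": [-0.0286, 0.019, -0.007], "yaw": 0, "jaw": 40}, {"offset": [-0.028, 0.045, -0.008], "yaw": 0, "jaw": 40}, {"offset": [-0.0275, 0.075, -0.009], "yaw": 0, "jaw": 40}, {"offset": [-0.027, 0.095, -0.0095], "yaw": 0, "jaw": 40}, {"offset": [-0.027, 0.1035, -0.0097], "yaw": 0, "jaw": 40}, {"offset": [-0.027, 0.1035, -0.0097], "yaw": 0, "jaw": 40}, {"offset": [-0.027, 0.1035, -0.0097], "yaw": 0, "jaw": 40}]'

```text
clock: 34.4
position: [0.527, 0.3825, 0.0956]
ee_rot: [0.457, -0.525, 0.531, -0.483]
ft_force: [-0.0, -0.3, -0.0]
grip_width: 0.84
```

Call:
move_arm --increments '[{"offset": [0, 0, 0], "yaw": 0, "jaw": 255}, {"offset": [0, 0, 0], "yaw": 0, "jaw": 255}, {"offset": [0, 0, 0], "yaw": 0, "jaw": 255}, {"offset": [0, 0, 0], "yaw": 0, "jaw": 255}, {"offset": [0, 0, 0], "yaw": 0, "jaw": 255}, {"offset": [0, 0, 0], "yaw": 0, "jaw": 255}, {"offset": [0, 0, 0], "yaw": 0, "jaw": 255}]' --squeeze 40

```text
clock: 34.98
position: [0.5276, 0.3828, 0.0968]
ee_rot: [0.457, -0.525, 0.531, -0.484]
ft_force: [-0.2, -0.9, 6.1]
grip_width: 0.338
```

Call:
move_arm --increments '[{"offset": [0, 0, 0], "yaw": 0, "jaw": 255}, {"offset": [0, -0.02, 0], "yaw": 0, "jaw": 255}, {"offset": [0, -0.04, 0], "yaw": 0, "jaw": 255}, {"offset": [0, -0.06, 0], "yaw": 0, "jaw": 255}, {"offset": [0, -0.08, 0], "yaw": 0, "jaw": 255}, {"offset": [0, -0.09, 0], "yaw": 0, "jaw": 255}, {"offset": [0, -0.09, 0], "yaw": 0, "jaw": 255}]'

```text
clock: 35.57
position: [0.5253, 0.3817, 0.189]
ee_rot: [0.455, -0.525, 0.531, -0.485]
ft_force: [0.9, 0.6, -1.7]
grip_width: 0.341
```

```bash
python3 g.py .5993 .0215 .18 -6.5
```

```text
t 35.57 p [0.5253 0.3817 0.189 ] jaw -6.7 down [ 0.037  0.021 -0.999] w 0.341 f [ 0.9  0.6 -1.7]
[0.5993, 0.0215, 0.18, -6.5] off [0.3494 0.004  0.1149] yaw -0.2
```

Call:
move_arm --increments '[{"offset": [0.02, 0, 0.007], "yaw": 0, "jaw": 255}, {"offset": [0.055, 0, 0.019], "yaw": 0, "jaw": 255}, {"offset": [0.09, 0, 0.031], "yaw": 0, "jaw": 255}, {"offset": [0.13, 0, 0.044], "yaw": 0, "jaw": 255}, {"offset": [0.17, 0, 0.057], "yaw": 0, "jaw": 255}, {"offset": [0.21, 0, 0.07], "yaw": 0, "jaw": 255}, {"offset": [0.25, 0.001, 0.083], "yaw": 0, "jaw": 255}, {"offset": [0.29, 0.002, 0.096], "yaw": 0, "jaw": 255}, {"offset": [0.325, 0.003, 0.107], "yaw": 0, "jaw": 255}, {"offset": [0.346, 0.004, 0.114], "yaw": 0, "jaw": 255}]'

```text
clock: 36.4
position: [0.5984, 0.0193, 0.1787]
ee_rot: [0.455, -0.526, 0.532, -0.483]
ft_force: [0.6, -0.9, -1.5]
grip_width: 0.342
```

```bash
python3 g.py .5993 .0215 .0963 -6.5
```

```text
t 36.4 p [0.5984 0.0193 0.1787] jaw -6.9 down [ 0.035  0.019 -0.999] w 0.342 f [ 0.6 -0.9 -1.5]
[0.5993, 0.0215, 0.0963, -6.5] off [-0.0004  0.0824 -0.002 ] yaw -0.4
```

Call:
move_arm --increments '[{"offset": [-0.001, 0.02, -0.001], "yaw": 0, "jaw": 255}, {"offset": [-0.001, 0.045, -0.001], "yaw": 0, "jaw": 255}, {"offset": [0, 0.065, -0.0015], "yaw": 0, "jaw": 255}, {"offset": [0, 0.077, -0.002], "yaw": 0, "jaw": 255}, {"offset": [0, 0.0815, -0.002], "yaw": 0, "jaw": 255}, {"offset": [0, 0.0825, -0.002], "yaw": 0, "jaw": 255}, {"offset": [0, 0.0825, -0.002], "yaw": 0, "jaw": 255}, {"offset": [0, 0.0825, -0.002], "yaw": 0, "jaw": 255}]'

```text
clock: 37.07
position: [0.5993, 0.0212, 0.0961]
ee_rot: [0.455, -0.526, 0.532, -0.483]
ft_force: [0.0, 0.2, -2.6]
grip_width: 0.341
```

Call:
move_arm --increments '[{"offset": [0, 0, 0], "yaw": 0, "jaw": 130}, {"offset": [0, 0, 0], "yaw": 0, "jaw": 40}, {"offset": [0, 0, 0], "yaw": 0, "jaw": 40}, {"offset": [0, 0, 0], "yaw": 0, "jaw": 40}, {"offset": [0, -0.02, 0], "yaw": 0, "jaw": 40}, {"offset": [0, -0.06, 0], "yaw": 0, "jaw": 40}, {"offset": [0, -0.1, 0], "yaw": 0, "jaw": 40}, {"offset": [0, -0.13, 0], "yaw": 0, "jaw": 40}]'

```text
clock: 37.73
position: [0.5951, 0.0183, 0.2292]
ee_rot: [0.454, -0.525, 0.533, -0.483]
ft_force: [1.5, 0.1, 0.5]
grip_width: 0.843
```

Call:
move_arm --increments '[{"offset": [-0.04, 0, 0], "yaw": 0, "jaw": 40}, {"offset": [-0.08, 0, 0], "yaw": 0, "jaw": 40}, {"offset": [-0.12, 0, 0], "yaw": 0, "jaw": 40}, {"offset": [-0.16, 0, -0.03], "yaw": 0, "jaw": 40}, {"offset": [-0.2, 0, -0.05], "yaw": 0, "jaw": 40}, {"offset": [-0.24, 0, -0.06], "yaw": 0, "jaw": 40}, {"offset": [-0.28, 0, -0.07], "yaw": 0, "jaw": 40}, {"offset": [-0.3, 0, -0.07], "yaw": 0, "jaw": 40}, {"offset": [-0.3, 0, -0.07], "yaw": 0, "jaw": 40}, {"offset": [-0.3, 0, -0.07], "yaw": 0, "jaw": 40}]'

```text
clock: 38.57
position: [0.5608, 0.327, 0.2333]
ee_rot: [0.455, -0.525, 0.532, -0.484]
ft_force: [0.3, -0.3, 0.4]
grip_width: 0.843
```

```bash
python3 - <<'E'
from w import *
s=snap('top','t9.png');P=cloud(s); cap(P,'oil (599,21)',.599,.021,.109);cap(P,'spray (594,-52)',.594,-.052,.113);cap(P,'tin (462,-37)',.462,-.037,.105)
z=P[...,2];m=(np.hypot(P[...,0]-.464,P[...,1]-.031)<.04)&(abs(z-.023)<.004);print('tape',P[m].mean(0))
m=(np.hypot(P[...,0]-.4675,P[...,1]+.2963)<.03)&(z>.116)&(z<.125); print('knob',m.sum(),P[m].mean(0))
snap('scene','s9.png')
E
python3 g.py
```

```text
oil (599,21) 191 [0.6001 0.0206 0.1094] 600.7 21.1 14.7
spray (594,-52) 456 [ 0.5946 -0.0502  0.1135] 595.2 -50.2 22.8
tin (462,-37) 281 [ 0.4634 -0.0351  0.1056] 463.5 -35.1 17.6
tape [0.46700773 0.03253661 0.02371933]
knob 96 [ 0.46822716 -0.29920206  0.11777912]
t 38.67 p [0.5621 0.3235 0.2337] jaw -7.0 down [ 0.038  0.018 -0.999] w 0.843 f [ 0.6 -0.  -0.3]
```

View pics/t9.png

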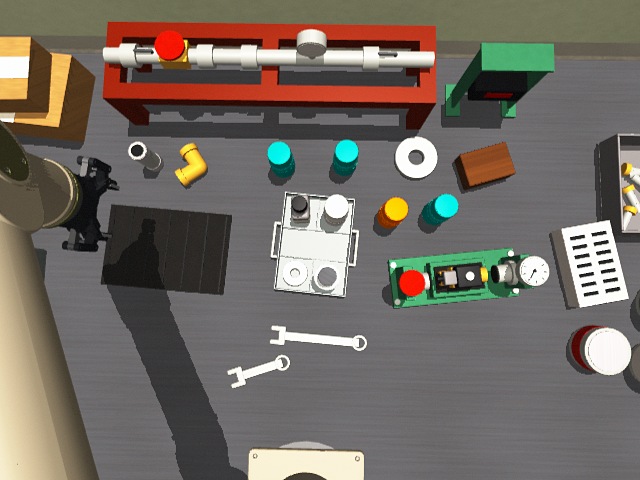

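View pics/s9.png

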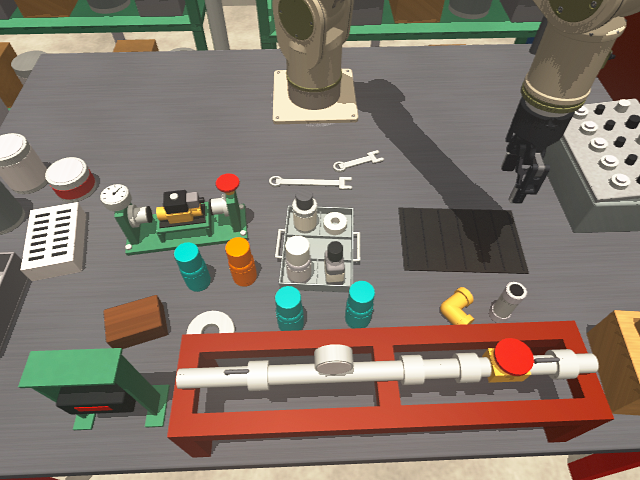

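Both views show everything in place: valve on the pad at (460,277), the three items in their own pockets, the tape roll untouched and the arm clear of everything.

```bash
python3 -c "from workcell import manip; print(manip.hand_in())"
```

```text
the job is handed in; nothing more can be done
None
```

The job is done and handed in at about 39 s of robot time; the hand-in gives no verdict.

I moved the oil bottle, spray can and tin onto the mat, and all three stood there together before I touched the valve. I then stood the valve on the seal pad, returned the tin, can and bottle to their own pockets, and moved the arm clear.

Last checks, from the cameras:

| Item | Offset | Limit |
|---|---|---|
| Valve, along the pad | about 1–3 mm | 13 mm |
| Valve, across the pad | about 1 mm | 12 mm |
| Valve, angle to the pad | under 0.5° | 0.2 rad (11°) |
| Can, bottle and tin, from their start positions | about 1–3 mm each | 24 mm |

- **Upright and untouched:** the can, bottle and tin stand upright, with cap heights the same as at the start. The tape roll shows no movement.
- **Disagreement:** the two along-pad readings of the valve differ. It was about 1.2 mm right after placing and about 3 mm in the final top view, which also shows less of the valve's top knob clearly. The wrist and top cameras also differed by 1–3 mm in y in several readings.
- **Tool tilt:** the tool drifted to about 0.04 rad off vertical over the run. It had no visible effect on the placements.

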